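# Empty the workshop's interlocked battery dock

### The arm

A 6-joint arm with a two-finger parallel gripper is mounted at the origin on the work surface. World frame = base frame: x ahead of the robot, y to its left, z up, the work surface at z = 0. Lengths are in m, angles in rad, forces in N, time in s.
With the tool pointing down it reaches from about 0.375 to 0.9 m from the base axis. Payload 3.1 kg.
Tool frame: the origin (TCP) lies between the finger pads; the fingertips stand 25 mm ahead of it and the grasp point (between the pads) lies 6 mm ahead of it; z points along the fingers, y is the line along which they close (so a half turn about z gives the same grasp; the last joint's range is limited). The gripper opens to 87 mm and grips with 3 to 60 N. Pads are 19 mm wide; open, the fingers measure 117 mm over their backs; the gripper's body (75 mm by 190 mm) begins 51 mm behind the grasp point.
Start: joints at [1.05, 0.527, 1.433, -0, 1.181, -0.178], TCP at [0.209, 0.589, 0.216] pointing down, gripper open.
Joint ranges: [-3.08, 3.08], [-0.75, 2.2], [0.22, 2.44], [-1.43, 4.57], [0, 2.65], [-2.85, 2.85]. Speed limits (rad/s): [2.79, 2.79, 3.14, 3.14, 3.14, 3.14].

### API

Orientations are given as a rotation vector (axis times angle).
In Python, from bench import arm gives the robot as it stands.
- The arm moves only by the tool move_arm, never from a script. Its argument "deltas" is a list of rows, each a list of 5 numbers: the shift along the tool's x, y, z in mm, then the turn about the tool's z in rad, then the opening, from -1 (shut) to 1 (fully open). In form: [[x, y, z, twist, jaw], ...]. A call has exactly 10 rows; each row is the pose to reach, as a shift and turn from the pose commanded when the call began, along the tool's axes at that moment; what a row does not reach only later rows make up. A row lasts 1/12 s, in which the tool goes at most 41.7 mm and 7.16 degrees, less where a joint would pass 70% of its speed; a pose out of reach is approached as far as the arm can. A call with a gripper value outside its range is refused whole. The fingers move at their own pace and stop on an object; the grip force is fixed at half the most. Time passes only in rows, so rows that repeat a pose let the fingers close, or fill a call up. It gives the time, the measured TCP pose, the force, the opening and the grip force at its end, in the units of the state.
- arm.observe(): the state, without advancing time (a new reading comes with each control period).
- arm.grab_frame(name): name is "scene" or "side" or "wrist"; returns a dict with "img" (400x640x3 uint8, red, green, blue), "vertical_fov" (degrees; the focal length in pixels is half the picture's height over the tangent of half this angle, whatever the lens; pixels are square), "cx", "cy" (the principal point, pixels), "position" and "attitude" of the camera in the world; the wrist camera has in their place "mount" (4x4, takes a point from camera to tool coordinates, whose origin is the TCP and whose axes are the flange's). Camera axes: x right, y down, z forward; pixel columns grow to the right and rows downward; lengths in m; the calibration is good to about 2 mm. A picture is of the moment at which its call begins: read the wrist's pose just before it. There is no depth.
- arm.job_done(): hands the job in; it is judged then, once.
The state is a dict: "time": time; "qpos": joint angles; "dq": joint speeds; "tau": joint torques, N m; "ee_pos": TCP position; "ee_rot": TCP orientation; "wrist_force": force on the tool from outside, world axes, zero at the start; "wrist_torque": the same for the moment, N m; "gripper_width": opening from 0.0 (shut) to 1.0 (fully open); "finger_force": force on a finger pad.
Only numpy, scipy, OpenCV 4.12 (cv2) and the standard library are available. Lean on these libraries where they do the work, as an engineer would, in place of code of your own. Each camera call takes 0.05 s, during which the arm holds its last target. There are 200 camera calls.

### The job

Take the charged packs off the charging dock: turn the red isolator knob fully to off, then the black selector fully to release, pull every battery pack that is there out of its socket and stand it upright in a pocket of the plywood tote (one pack per pocket). When all are in, turn the selector back to lock and then the isolator back to on, and leave the other things on the bench where they are.

Things in the scene. Friction and masses are not known exactly. Their poses are not given: they have to be found in the camera images.
- dock: grey battery charging dock, fixed, 240 (x) x 250 (y) x 50 mm tall; origin under its centre, z up, x from its knob side (near the robot) to its pack side. On top: two knobs at x = -45 (isolator y = +45, selector y = -45 mm) with low aluminium and brass interlock plates, and four sockets in a row at x = +50, y = -87, -29, +29, +87 mm
- sockets (a point): middle of the socket row, level with the dock's top (50 mm above the table); axes as the dock's. Sockets are wells 35 mm deep with 1.5 mm clearance round the pack, floor 15 mm above the table. A spring detent in each front wall holds the pack's notch: a straight upward pull of roughly 10 to 20 N, weight included, over the first 20 mm frees it; after that it slides up loosely
- lockbar (a joint): slide (m) of the yellow locking bar behind the packs along the dock's x, bar 60 to 69 mm above the table: 0 = over the packs' ledges, no pack can lift more than about 3 mm; 0.016 = drawn back, packs free. Driven by the selector only
- isolator (a joint): red isolator knob, rad: 0 = on (bar along the dock's x, pointer to the dock's -x edge, green mark), 1.4 = off (red mark, end stop). Grows as it turns clockwise seen from above; stays where left (friction 0.06 N m). It cannot be turned back to on while the selector is at release
- isolator_grip (a point): on the vertical axis of the isolator knob, 85 mm above the table, in its red bar grip; turns with the knob. Bar: 44 mm long (the point's x), 14 mm wide (y: grip it this way), its flat top 16 mm above this point and its bottom 20 mm below; a white stripe marks its pointer end (-x)
- selector (a joint): black release selector knob, rad: 0 = lock (bar along the dock's x, pointer to its -x edge, black mark), 1.4 = release (yellow mark, end stop). Grows clockwise seen from above; stays where left. The interlock plates block it near lock until the isolator is at off; it draws the yellow locking bar back
- selector_grip (a point): on the vertical axis of the selector knob, 85 mm above the table, in its black bar grip; turns with the knob. Bar: 44 mm long (the point's x), 14 mm wide (y: grip it this way), its flat top 16 mm above this point and its bottom 20 mm below; a white stripe marks its pointer end (-x)
- pack1: battery pack: upright block 36 (x) x 44 (y) x 110 mm tall, 0.2-0.4 kg, lower 60 mm black, upper 50 orange; origin under its centre, z up. A ledge sticks out 10 mm from its +x face, 37-43 mm above the underside; detent notch in its -x face. Starts in a dock socket, axes as the dock's, top 125 mm above the table. Grip the orange part across its 36 mm (x). Absent in some starts.
- pack2: battery pack: upright block 36 (x) x 44 (y) x 110 mm tall, 0.2-0.4 kg, lower 60 mm black, upper 50 orange; origin under its centre, z up. A ledge sticks out 10 mm from its +x face, 37-43 mm above the underside; detent notch in its -x face. Starts in a dock socket, axes as the dock's, top 125 mm above the table. Grip the orange part across its 36 mm (x). Absent in some starts.
- pack3: battery pack: upright block 36 (x) x 44 (y) x 110 mm tall, 0.2-0.4 kg, lower 60 mm black, upper 50 orange; origin under its centre, z up. A ledge sticks out 10 mm from its +x face, 37-43 mm above the underside; detent notch in its -x face. Starts in a dock socket, axes as the dock's, top 125 mm above the table. Grip the orange part across its 36 mm (x). Absent in some starts.
- pack4: battery pack: upright block 36 (x) x 44 (y) x 110 mm tall, 0.2-0.4 kg, lower 60 mm black, upper 50 orange; origin under its centre, z up. A ledge sticks out 10 mm from its +x face, 37-43 mm above the underside; detent notch in its -x face. Starts in a dock socket, axes as the dock's, top 125 mm above the table. Grip the orange part across its 36 mm (x). Absent in some starts.
- tote: loose plywood tote, 150 (x) x 132 (y) x 58 mm tall, 0.9 kg, open on top, floor 8 mm thick; origin under its centre. Four pockets, each 54 x 54 mm and 50 mm deep, two columns on either side of a 26 mm spine; empty at the start. A pack stands in any pocket with play, its ledge inside the pocket too
- pocket1 (a point): centre of the floor of a tote pocket (8 mm above the table, 50 mm below the rim), at x = -40, y = +31 mm in the tote's frame; axes as the tote's
- pocket2 (a point): centre of the floor of a tote pocket (8 mm above the table, 50 mm below the rim), at x = -40, y = -31 mm in the tote's frame; axes as the tote's
- pocket3 (a point): centre of the floor of a tote pocket (8 mm above the table, 50 mm below the rim), at x = +40, y = +31 mm in the tote's frame; axes as the tote's
- pocket4 (a point): centre of the floor of a tote pocket (8 mm above the table, 50 mm below the rim), at x = +40, y = -31 mm in the tote's frame; axes as the tote's
- screwdriver: bystander: screwdriver 200 mm long, wooden handle, lying between dock and tote; origin at mid-length on its underside
- mallet: bystander: red mallet with wooden handle lying down, 56 mm tall; origin under its head
- glue: bystander: white glue bottle, 190 mm tall, 60 mm across; origin under its centre
- tape: bystander: yellow roll of tape, 100 mm across, 25 mm tall; origin under its centre
- square: bystander: try square lying flat, 160 x 110 x 16 mm; origin under the middle of its wooden stock
Not all that is in view belongs to the job. What is shaped like the pack2 but grey or yellow is not meant.

How it is judged:
On the way, in this order (a step that is already met when the one before it is completed fails the run):
1. the isolator is turned to off while the selector is still at lock (value of joint isolator above 1.25 rad and value of joint selector below 0.25 rad), for 0.2 s.
2. the selector is turned to release, the isolator staying off (value of joint selector above 1.25 rad and value of joint isolator above 1 rad), for 0.2 s.
3. every pack stands upright in the tote, let go (x of pack1 in the frame of tote between -0.075 and 0.075 m and y of pack1 in the frame of tote between -0.066 and 0.066 m and z of each of pack1, pack2, pack3, pack4 in the frame of tote below 0.022 m and angle between each of pack1, pack2, pack3, pack4's own z axis and vertical below 0.4 rad and linear speed of each of pack1, pack2, pack3, pack4 below 0.02 m/s and x of pack2 in the frame of tote between -0.075 and 0.075 m and y of pack2 in the frame of tote between -0.066 and 0.066 m and x of pack3 in the frame of tote between -0.075 and 0.075 m and y of pack3 in the frame of tote between -0.066 and 0.066 m and x of pack4 in the frame of tote between -0.075 and 0.075 m and y of pack4 in the frame of tote between -0.066 and 0.066 m and contact force between the fingers and pack1 below 0.1 N and contact force between the fingers and pack2 below 0.1 N and contact force between the fingers and pack3 below 0.1 N and contact force between the fingers and pack4 below 0.1 N), for 0.3 s.
4. the selector is turned back to lock while the isolator is still off (value of joint selector below 0.15 rad and value of joint isolator above 1 rad), for 0.2 s.
5. the isolator is turned back to on (value of joint isolator below 0.15 rad), for 0.2 s.
At the end, for the whole second after the job is handed in: Every pack present stands in a tote pocket, its foot within about 14 mm of the pocket floor and leaning less than 0.4 rad, at rest; the tote stands flat; selector within 0.15 rad of lock and isolator within 0.15 rad of on (x of pack1 in the frame of tote between -0.075 and 0.075 m and y of pack1 in the frame of tote between -0.066 and 0.066 m and z of each of pack1, pack2, pack3, pack4 in the frame of tote below 0.022 m and angle between each of pack1, pack2, pack3, pack4's own z axis and vertical below 0.4 rad and linear speed of each of pack1, pack2, pack3, pack4, tote below 0.02 m/s and x of pack2 in the frame of tote between -0.075 and 0.075 m and y of pack2 in the frame of tote between -0.066 and 0.066 m and x of pack3 in the frame of tote between -0.075 and 0.075 m and y of pack3 in the frame of tote between -0.066 and 0.066 m and x of pack4 in the frame of tote between -0.075 and 0.075 m and y of pack4 in the frame of tote between -0.066 and 0.066 m and value of joint each of isolator, selector below 0.15 rad and angle between tote's own z axis and vertical below 0.1 rad); the robot touches nothing.
It fails at once if something else on the bench is moved more than 5 cm (distance of any of screwdriver, mallet, glue, tape, square from where it was at the start of the episode above 0.05 m).
Of pack1, pack2, pack3, pack4 only 2 to 4 are there at a start; the rules pass over those that are not, and their reading is None.
At some moment in a run one of tote may be knocked a few centimetres aside while the robot is not near it.
It also fails if it takes over 210 s, if anything falls off the work surface, if the arm or the gripper's body presses on something with over 40 N, if the wrist force passes 120 N, or if a joint passes its speed limit or range.

## Working session

There is one attempt and no reset: what is moved stays moved. The work goes in short steps, Python scripts to look and compute and a tool call to move; the robot and the scene stay as the last step left them, time stands still between calls to the robot, and variables do not carry over. Pictures are saved under pics/ and viewed, at most 14 in all, crops included, and the job is handed in when it is done.

Besides the shell and the picture viewer there is one more tool, called after "Request:" as name(argument=value, ...), one argument or row to a line, values as JSON. move_arm: Moves the arm, as the interface text tells. Its arguments: {"type":"object","properties":{"deltas":{"type":"array"}},"required":["deltas"]}

```bash
mkdir -p pics
cat > h.py <<'E'
import numpy as np, cv2
from scipy.spatial.transform import Rotation as R
from bench import arm
def cam(n):
    s=arm.observe(); f=arm.grab_frame(n)
    if 'mount' in f:
        T=np.eye(4); T[:3,:3]=R.from_rotvec(s['ee_rot']).as_matrix(); T[:3,3]=s['ee_pos']
        M=T@np.array(f['mount']); f['P'],f['A']=M[:3,3],M[:3,:3]
    else:
        f['P']=np.array(f['position']); a=np.array(f['attitude'])
        f['A']=a if a.shape==(3,3) else R.from_rotvec(a).as_matrix()
    f['f']=200/np.tan(np.radians(f['vertical_fov'])/2)
    return f
def ray(f,u,v,z):
    d=f['A']@np.array([(u-f['cx'])/f['f'],(v-f['cy'])/f['f'],1]); return f['P']+d*(z-f['P'][2])/d[2]
def proj(f,p):
    c=f['A'].T@(np.array(p)-f['P']); return f['cx']+f['f']*c[0]/c[2], f['cy']+f['f']*c[1]/c[2]
def save(f,name): cv2.imwrite('pics/'+name,f['img'][:,:,::-1])
E
python3 - <<'E'
from h import *
s=arm.observe(); print(s)
for n in ('scene','side','wrist'):
    f=arm.grab_frame(n); print({k:v for k,v in f.items() if k!='img'}); save(f,n+'0.png')
E
```

```text
{'time': 0.0, 'qpos': array([ 1.05050757e+00,  5.28462478e-01,  1.43391661e+00, -9.91585326e-06,
        1.18139629e+00, -1.78510434e-01]), 'dq': array([-0.00106652,  0.00277048,  0.00062758,  0.00086982, -0.00024371,
        0.00081869]), 'tau': array([-2.45559793e-03, -4.40048826e+01, -1.76587880e+01,  6.32289983e-02,
        5.81479899e-02, -1.44207370e-04]), 'ee_pos': array([0.20907616, 0.58819025, 0.21506937]), 'ee_rot': array([-0.53412321, -3.09510358,  0.00322562]), 'wrist_force': array([-1.34324627, -0.15657675, -0.15408461]), 'wrist_torque': array([0.05187155, 0.03986518, 0.00339071]), 'finger_force': 0.0, 'gripper_width': 1.0014064191995855}
{'vertical_fov': 52.83277771220863, 'cx': 315.4396807713605, 'cy': 202.7093907276656, 'position': array([1.03497825, 0.8844565 , 0.83109183]), 'attitude': array([-0.69028125, -2.57149407,  1.24891429])}
{'vertical_fov': 52.097427978738025, 'cx': 323.37850958822276, 'cy': 203.13221191589588, 'position': array([ 0.13662584, -0.39984155,  0.91174156]), 'attitude': array([-2.27845827,  1.00317616, -0.34119059])}
{'vertical_fov': 60.813768169921104, 'cx': 317.01253372821714, 'cy': 194.6967252235314, 'mount': array([[-3.56284838e-04, -9.59847138e-01, -2.80523342e-01,
         7.64495146e-02],
       [ 9.99999879e-01, -2.47080644e-04, -4.24653241e-04,
         1.36058355e-04],
       [ 3.38290309e-04, -2.80523460e-01,  9.59847110e-01,
        -1.68364179e-01],
       [ 0.00000000e+00,  0.00000000e+00,  0.00000000e+00,
         1.00000000e+00]])}
```

View pics/scene0.png

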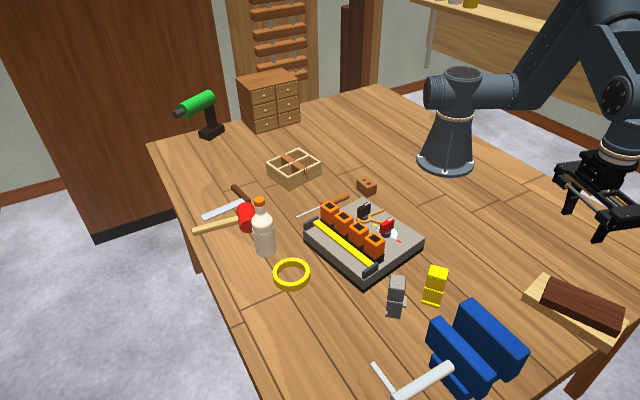

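View pics/side0.png

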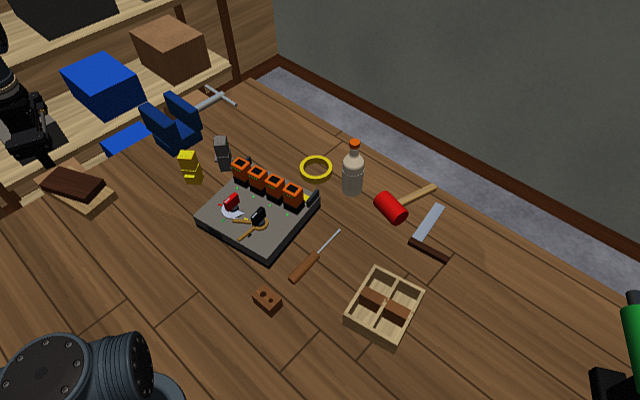

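The scene shows four orange packs in the dock at (330,212), (344,222), (358,235) and (374,245). The red isolator is at (387,228), the black selector at (365,210) and the tote at (294,168).
Lookalikes:
- For the packs: grey decoy (397,295), yellow decoy (435,285), bottle cap (260,201).
- For the red knob: mallet head (246,217).
- For the tote: brick (366,186).

I choose the four orange blocks in the grey dock. One close crop of both views next, to check the choice.

Run:
```python
import cv2,numpy as np
a=cv2.imread('pics/scene0.png')[190:295,295:430]; b=cv2.imread('pics/side0.png')[150:270,185:325]
c=cv2.imread('pics/scene0.png')[140:195,260:330]; d=cv2.imread('pics/side0.png')[255:355,335:435]
r=lambda x,w,h:cv2.resize(x,(w,h),interpolation=cv2.INTER_CUBIC)
A=np.zeros((600,800,3),np.uint8)
A[:315,:405]=r(a,405,315);A[:324,405:405+378]=r(b,378,324);A[330:330+220,:280]=r(c,280,220);A[330:600,405:675]=r(d,270,270)
cv2.imwrite('pics/crop1.png',A)
```

```text
(no output)
```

View pics/crop1.png

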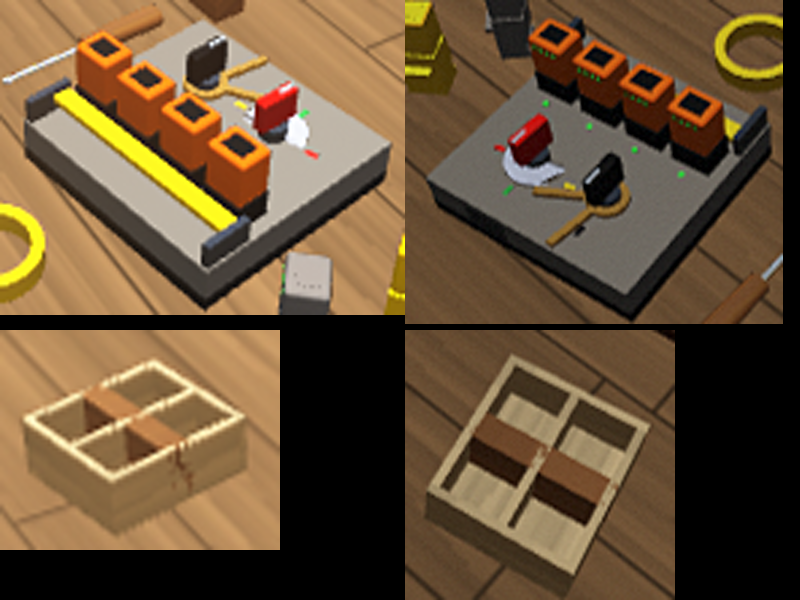

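```bash
cat >> h.py <<'E'
def fit(model,world):
    m=np.array(model)[:,:2];w=np.array(world)[:,:2];mc,wc=m.mean(0),w.mean(0)
    a=m-mc;b=w-wc;th=np.arctan2((a[:,0]*b[:,1]-a[:,1]*b[:,0]).sum(),(a*b).sum())
    Rm=np.array([[np.cos(th),-np.sin(th)],[np.sin(th),np.cos(th)]]);t=wc-Rm@mc
    return t,th,(w-(m@Rm.T+t))
E
python3 - <<'E'
from h import *
np.set_printoptions(precision=4,suppress=True)
S,D=cam('scene'),cam('side')
ps=[(u/3+295-.3,v/3+190-.3) for u,v in [(105,48),(146,84),(190,118),(238,153)]]
pd=[((u-405)/2.7+185-.3,v/2.7+150-.3) for u,v in [(697,107),(648,85),(600,61),(556,38)]]
ws=[ray(S,*p,.125) for p in ps]; wd=[ray(D,*p,.125) for p in pd]
print(np.array(ws),np.array(wd))
m=[(.05,y) for y in (-.087,-.029,.029,.087)]
for w in (ws,wd,(np.array(ws)+wd)/2): print(fit(m,w))
cs=[ray(S,u/3+295-.3,v/3+190-.3,.05) for u,v in [(208,22),(388,148),(207,268),(27,122)]]
cd=[ray(D,(u-405)/2.7+185-.3,v/2.7+150-.3,.05) for u,v in [(628,292),(429,182),(772,138)]]
print('dockS',fit([(-.12,-.125),(-.12,.125),(.12,.125),(.12,-.125)],cs))
print('dockD',fit([(-.12,-.125),(-.12,.125),(.12,-.125)],cd))
ts=[ray(S,u/4+260-.3,(v-330)/4+140-.3,.058) for u,v in [(25,420),(155,361),(246,416),(115,480)]]
td=[ray(D,(u-405)/2.7+335-.3,(v-330)/2.7+255-.3,.058) for u,v in [(650,427),(575,573),(428,490),(512,357)]]
print(np.array(ts),np.array(td))
# order: far-right, near-right, near-left, far-left: x across spine
mt=[(.075,-.066),(-.075,-.066),(-.075,.066),(.075,.066)]
for w in (ts,td,(np.array(ts)+td)/2): print('tote',fit(mt,w))
E
```

```text
[[0.5862 0.1362 0.125 ]
 [0.5811 0.199  0.125 ]
 [0.5728 0.2565 0.125 ]
 [0.5629 0.3129 0.125 ]] [[0.5819 0.1304 0.125 ]
 [0.57   0.1855 0.125 ]
 [0.5601 0.2438 0.125 ]
 [0.5515 0.3004 0.125 ]]
(array([0.5262, 0.2196]), np.float64(0.13235391073191075), array([[-0.0011, -0.0037],
       [ 0.0016,  0.0016],
       [ 0.0009,  0.0016],
       [-0.0014,  0.0005]]))
(array([0.5166, 0.2063]), np.float64(0.1758439560236733), array([[ 0.0008,  0.0011],
       [-0.001 , -0.001 ],
       [-0.0007,  0.0002],
       [ 0.0009, -0.0003]]))
(array([0.5214, 0.2129]), np.float64(0.15380723103394156), array([[-0.0001, -0.0013],
       [ 0.0003,  0.0003],
       [ 0.0001,  0.0009],
       [-0.0003,  0.0001]]))
dockS (array([0.5225, 0.2147]), np.float64(0.15854210036623445), array([[-0.0004,  0.003 ],
       [ 0.006 , -0.0017],
       [-0.0052, -0.0059],
       [-0.0003,  0.0045]]))
dockD (array([0.5168, 0.2039]), np.float64(0.14729067322436504), array([[ 0.009 ,  0.0058],
       [-0.0012, -0.003 ],
       [-0.0078, -0.0029]]))
[[ 0.6108 -0.2616  0.058 ]
 [ 0.4654 -0.2911  0.058 ]
 [ 0.4404 -0.1649  0.058 ]
 [ 0.5838 -0.1366  0.058 ]] [[ 0.6075 -0.2683  0.058 ]
 [ 0.4638 -0.2954  0.058 ]
 [ 0.4384 -0.1666  0.058 ]
 [ 0.5826 -0.1399  0.058 ]]
tote (array([ 0.5251, -0.2135]), np.float64(0.2004883621024211), array([[-0.0009,  0.0017],
       [ 0.0007,  0.0021],
       [ 0.0019, -0.0011],
       [-0.0017, -0.0027]]))
tote (array([ 0.5231, -0.2176]), np.float64(0.1886730174628094), array([[-0.0016,  0.    ],
       [ 0.0021,  0.001 ],
       [ 0.0013,  0.0002],
       [-0.0018, -0.0012]]))
tote (array([ 0.5241, -0.2155]), np.float64(0.1945624615526287), array([[-0.0013,  0.0009],
       [ 0.0014,  0.0016],
       [ 0.0016, -0.0005],
       [-0.0017, -0.002 ]]))
```

Both crops confirm four orange packs in the dock and an empty tote. I'm moving above the dock for a close wrist view.

Request:
move_arm(
  deltas=[
    [-34,-20,-30,0.09,1],
    [-68,-40,-60,0.18,1],
    [-102,-60,-80,0.27,1],
    [-136,-80,-95,0.36,1],
    [-170,-100,-95,0.45,1],
    [-204,-120,-95,0.54,1],
    [-238,-140,-95,0.63,1],
    [-272,-160,-95,0.72,1],
    [-306,-180,-95,0.81,1],
    [-340,-200,-95,0.9,1],
  ],
)

```text
time: 1.08
ee_pos: [0.461, 0.2878, 0.3112]
ee_rot: [1.833, 2.551, 0.0]
wrist_force: [0.4, 0.2, -0.5]
gripper_width: 0.998
finger_force: 0.0
```

```bash
cat >> h.py <<'E'
def delta(p,psi):
    s=arm.observe(); M=R.from_rotvec(s['ee_rot']).as_matrix()
    d=M.T@(np.array(p)-s['ee_pos']); c=np.arctan2(M[1,1],M[0,1])
    tw=-(psi-c); tw=(tw+np.pi)%(2*np.pi)-np.pi
    print('t',round(s['time'],1),'pos',np.round(s['ee_pos'],4),'psi',round(c,3),'delta mm',np.round(d*1000,1),'twist',round(tw,3),'q6',round(s['qpos'][5],2),'w',round(s['gripper_width'],3),'F',np.round(s['wrist_force'],1),s['finger_force'])
E
python3 -c "
from h import *
delta((.52,.22,.33),.155)"
```

```text
t 1.1 pos [0.461  0.2878 0.3112] psi 0.325 delta mm [-83.1  34.3 -18.8] twist 0.17 q6 0.03 w 0.998 F [ 0.4  0.2 -0.5] 0.0
```

Request:
move_arm(
  deltas=[
    [-20,8,-5,0.05,1],
    [-40,16,-10,0.1,1],
    [-60,25,-15,0.15,1],
    [-80,33,-19,0.17,1],
    [-83,34,-19,0.17,1],
    [-83,34,-19,0.17,1],
    [-83,34,-19,0.17,1],
    [-83,34,-19,0.17,1],
    [-83,34,-19,0.17,1],
    [-83,34,-19,0.17,1],
  ],
)

```text
time: 1.92
ee_pos: [0.5183, 0.2228, 0.3299]
ee_rot: [-2.036, -2.392, 0.001]
wrist_force: [0.2, 0.7, 0.4]
gripper_width: 1.002
finger_force: 0.0
```

```bash
python3 -c "
from h import *
f=cam('wrist');save(f,'w1.png')
t=np.array([.521,.213]);th=.155;c,s=np.cos(th),np.sin(th)
for n,x,y,z in [('iso',-.045,.045,.101),('sel',-.045,-.045,.101)]+[('p',.05,y,.125) for y in (-.087,-.029,.029,.087)]: print(n,np.round(proj(f,(t[0]+c*x-s*y,t[1]+s*x+c*y,z)),1))
delta((.52,.22,.33),.155)"
```

```text
iso [278.9 132.7]
sel [280.8 206.9]
p [359.1 247. ]
p [361.1 200.6]
p [363.3 150.2]
p [365.7  95.3]
t 2.0 pos [0.5184 0.2227 0.33  ] psi 0.16 delta mm [-3.   1.1 -0. ] twist 0.005 q6 0.05 w 1.002 F [-0.9  0.7  0.3] 0.0
```

View pics/w1.png

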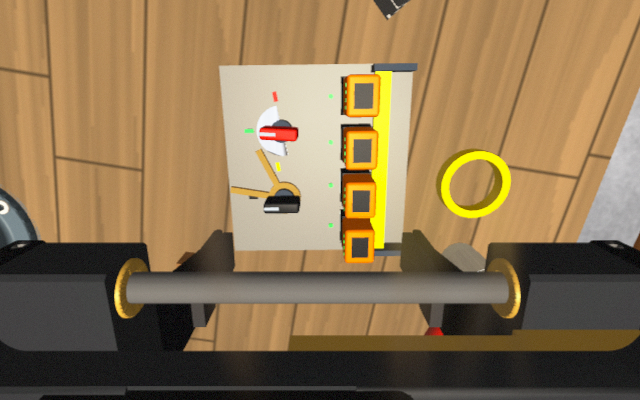

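The wrist view shows the four pack tops at about (361,246), (361,200), (361,150) and (363,96). The red knob is at (279,133) and the black one at (282,204), all within 2 px of prediction. I'll refine with a colour mask.

```bash
python3 -c "
from h import *
f=cam('wrist');im=f['img'].astype(int);r,g,b=im[...,0],im[...,1],im[...,2]
print(im[80,350],im[110,345],im[133,290],im[133,280],im[200,375])
m=((r>225)&(g>120)&(g<190)&(b<60)).astype(np.uint8)
m[:,:335]=0;m[:,385:]=0
cs,_=cv2.findContours(m,cv2.RETR_EXTERNAL,cv2.CHAIN_APPROX_NONE)
P=[]
for c in cs:
    if cv2.contourArea(c)>300:
        q=cv2.minAreaRect(c);print(q);P.append(ray(f,*q[0],.125))
P=sorted(P,key=lambda p:p[1]);print(np.round(P,4))
if len(P)==4: print(fit([(.05,y) for y in (-.087,-.029,.029,.087)],P))
m=((r>180)&(g<60)&(b<60)).astype(np.uint8);m[:,:250]=0;m[:,310:]=0;m[:120]=0;m[150:]=0
c=max(cv2.findContours(m,cv2.RETR_EXTERNAL,cv2.CHAIN_APPROX_NONE)[0],key=cv2.contourArea);q=cv2.minAreaRect(c);print(q,ray(f,*q[0],.101))
"
```

```text
[253 207  51] [119  74  19] [254  78  61] [254  77  58] [245 171   0]
((359.5, 246.0), (29.0, 32.0), 0.0)
((360.5, 200.0), (34.0, 29.0), 90.0)
((361.5, 149.5), (37.0, 31.0), 90.0)
((363.0, 95.0), (42.0, 32.0), 90.0)
[[0.5842 0.136  0.125 ]
 [0.5742 0.1926 0.125 ]
 [0.564  0.2497 0.125 ]
 [0.5543 0.3064 0.125 ]]
(array([0.51993378, 0.21249759]), np.float64(0.17409981349527087), array([[-2.71534814e-05,  4.79934834e-04],
       [ 5.16658532e-06, -3.61997482e-05],
       [-1.71857877e-04,  1.41309680e-05],
       [ 1.93844773e-04, -4.57866054e-04]]))
((277.9476318359375, 134.04737854003906), (36.35458755493164, 11.385777473449707), 2.862405300140381) [0.46892024 0.2487677  0.101     ]
```

```bash
python3 -c "
from h import *
delta((.468,.249,.17),1.745)"
```

```text
t 2.0 pos [0.5186 0.2226 0.33  ] psi 0.16 delta mm [ 34.1 -45.7 160. ] twist -1.585 q6 0.05 w 0.997 F [-0.1  0.4 -1. ] 0.0
```

Request:
move_arm(
  deltas=[
    [7,-9,0,-0.12,1],
    [14,-18,10,-0.24,1],
    [21,-27,20,-0.36,1],
    [28,-36,40,-0.48,1],
    [34,-46,60,-0.6,1],
    [34,-46,80,-0.72,1],
    [34,-46,100,-0.84,1],
    [34,-46,120,-0.96,1],
    [34,-46,140,-1.08,1],
    [34,-46,160,-1.2,1],
  ],
)

```text
time: 2.85
ee_pos: [0.4682, 0.2487, 0.1694]
ee_rot: [0.322, 3.124, 0.0]
wrist_force: [-0.7, 0.9, 0.5]
gripper_width: 1.001
finger_force: 0.0
```

Request:
move_arm(
  deltas=[
    [0,0,0,-0.12,1],
    [0,0,0,-0.24,1],
    [0,0,0,-0.36,1],
    [0,0,0,-0.385,1],
    [0,0,0,-0.385,0.3],
    [0,0,0,-0.385,0.3],
    [0,0,0,-0.385,0.3],
    [0,0,0,-0.385,0.3],
    [0,0,0,-0.385,0.3],
    [0,0,0,-0.385,0.3],
  ],
)

```text
time: 3.68
ee_pos: [0.4683, 0.2483, 0.1701]
ee_rot: [-0.271, 3.13, -0.0]
wrist_force: [0.1, -0.2, 0.5]
gripper_width: 0.677
finger_force: 0.0
```

```bash
python3 -c "
from h import *
delta((.4683,.249,.094),1.745)"
```

```text
t 3.7 pos [0.4683 0.2483 0.1701] psi 1.744 delta mm [-0.1  0.7 76.1] twist -0.001 q6 -1.47 w 0.677 F [ 0.1 -0.2  0.5] 0.0
```

Request:
move_arm(
  deltas=[
    [0,1,20,0,0.3],
    [0,1,40,0,0.3],
    [0,1,60,0,0.3],
    [0,1,76,0,0.3],
    [0,1,76,0,-1],
    [0,1,76,0,-1],
    [0,1,76,0,-1],
    [0,1,76,0,-1],
    [0,1,76,0,-1],
    [0,1,76,0,-1],
  ],
)

```text
time: 4.52
ee_pos: [0.4687, 0.2495, 0.095]
ee_rot: [-0.272, 3.128, 0.001]
wrist_force: [-1.1, 0.1, -0.4]
gripper_width: 0.283
finger_force: 0.0
```

```bash
python3 -c "
from h import *
delta((.4678,.249,.094),.345)"
```

```text
t 4.5 pos [0.4687 0.2495 0.095 ] psi 1.744 delta mm [ 1.  -0.3  1. ] twist 1.399 q6 -1.47 w 0.283 F [-1.1  0.1 -0.4] 0.0
```

Request:
move_arm(
  deltas=[
    [0,0,0,0,-1],
    [0,0,0,0,-1],
    [0,0,0,0,-1],
    [0,0,0,0,-1],
    [0,0,0,0,-1],
    [0,0,0,0.1,-1],
    [0,0,0,0.2,-1],
    [0,0,0,0.3,-1],
    [0,0,0,0.4,-1],
    [0,0,0,0.5,-1],
  ],
)

```text
time: 5.35
ee_pos: [0.4691, 0.2496, 0.0949]
ee_rot: [0.518, 3.096, 0.002]
wrist_force: [0.6, 0.3, 5.1]
gripper_width: 0.001
finger_force: 2.7
```

Request:
move_arm(
  deltas=[
    [0,0,0,0.1,-1],
    [0,0,0,0.2,-1],
    [0,0,0,0.3,-1],
    [0,0,0,0.4,-1],
    [0,0,0,0.5,-1],
    [0,0,0,0.6,-1],
    [0,0,0,0.7,-1],
    [0,0,0,0.8,-1],
    [0,0,0,0.9,-1],
    [0,0,0,0.92,-1],
  ],
)

```text
time: 6.18
ee_pos: [0.4693, 0.2496, 0.0949]
ee_rot: [1.838, 2.546, 0.003]
wrist_force: [0.2, -0.6, 5.8]
gripper_width: 0.009
finger_force: 2.6
```

```bash
python3 -c "
from h import *
delta((.4678,.249,.094),.345);print(arm.observe()['wrist_torque'])"
```

```text
t 6.2 pos [0.4693 0.2496 0.0949] psi 0.32 delta mm [-0.1 -1.6  0.9] twist -0.025 q6 -0.04 w 0.009 F [ 0.2 -0.6  5.8] 2.58970598137239
[-0.09064872 -0.03775876  0.05245016]
```

```bash
python3 -c "
from h import *
a=cam('side')['img'][130:280,170:340];b=cam('scene')['img'][180:300,290:430]
A=np.zeros((480,800,3),np.uint8);A[:450-30,:400]=cv2.resize(a,(400,353))[:420] if 0 else np.pad(cv2.resize(a,(400,353)),((0,67),(0,0),(0,0)));A[:343,400:]=cv2.resize(b,(400,343))
cv2.imwrite('pics/c2.png',A[:,:,::-1])"
```

```text
(no output)
```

View pics/c2.png

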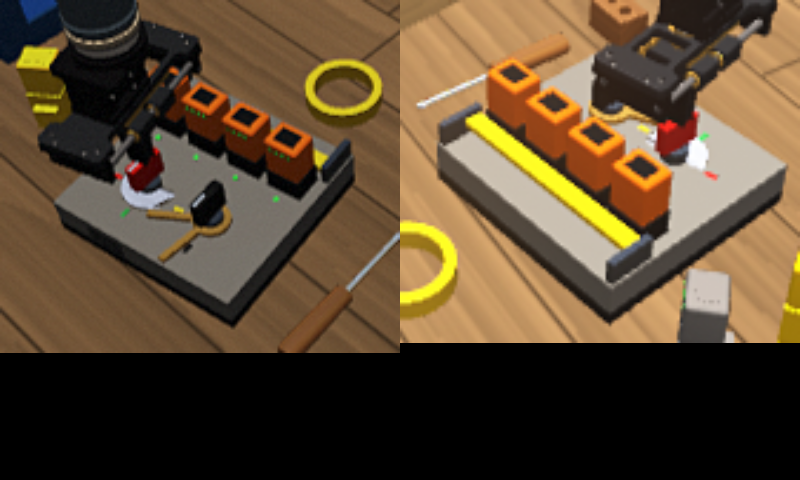

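```bash
python3 -c "
from h import *
f=cam('wrist');save(f,'w2.png')
S,D=cam('scene'),cam('side')
for z in (.07,.085,.101,.115): print(z,np.round(proj(D,(.4693,.2496,z)),1),np.round(proj(S,(.4693,.2496,z)),1),np.round(proj(f,(.4693,.2496,z)),1))
a=cv2.resize(D['img'][170:220,200:260],(480,400),interpolation=cv2.INTER_NEAREST)
b=f['img'][100:400,200:440]
A=np.zeros((400,800,3),np.uint8);A[:,:480]=a;A[:,480:]=cv2.resize(b,(320,400))
cv2.imwrite('pics/c3.png',A[:,:,::-1])"
```

```text
0.07 [232.6 204. ] [386.7 229.4] [316.2 226.7]
0.085 [231.6 200.4] [387.2 225.4] [316.2 236.6]
0.101 [230.4 196.4] [387.7 221. ] [316.2 248.8]
0.115 [229.4 192.9] [388.1 217.1] [316.2 261.5]
```

View pics/c3.png

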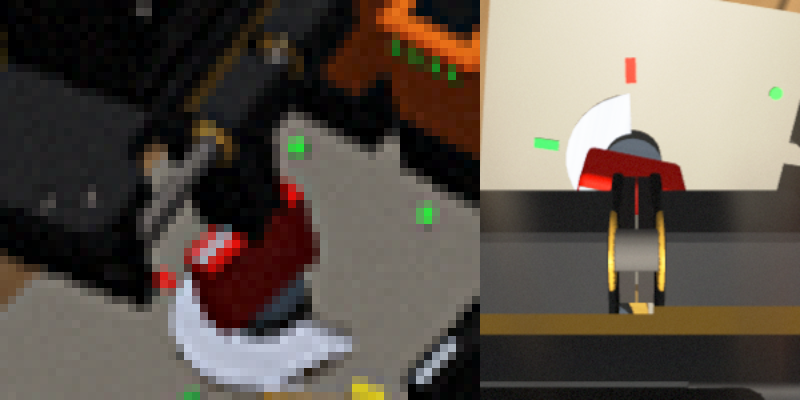

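The fingers closed on top of the bar, so the tips sit about 30 mm further back than I assumed. The views and the 5 N contact agree on this, and the knob has not turned. I'll lift, turn back, open and go lower in steps.

Request:
move_arm(
  deltas=[
    [0,0,-30,0,-1],
    [0,0,-60,0,0],
    [0,0,-60,-0.12,0.3],
    [0,0,-60,-0.24,0.3],
    [0,0,-60,-0.36,0.3],
    [0,0,-60,-0.48,0.3],
    [0,0,-60,-0.6,0.3],
    [0,0,-60,-0.72,0.3],
    [0,0,-60,-0.84,0.3],
    [0,0,-60,-0.96,0.3],
  ],
)

```text
time: 7.27
ee_pos: [0.4678, 0.2493, 0.1538]
ee_rot: [-0.439, -3.11, 0.0]
wrist_force: [0.5, 0.4, 0.4]
gripper_width: 0.595
finger_force: 0.0
```

Request:
move_arm(
  deltas=[
    [0,0,0,-0.12,0.3],
    [0,0,0,-0.24,0.3],
    [0,0,0,-0.36,0.3],
    [0,0,0,-0.47,0.3],
    [0,0,0,-0.47,0.3],
    [0,0,20,-0.47,0.3],
    [0,0,40,-0.47,0.3],
    [0,0,60,-0.47,0.3],
    [0,0,60,-0.47,0.3],
    [0,0,60,-0.47,0.3],
  ],
)

```text
time: 8.1
ee_pos: [0.4673, 0.249, 0.0932]
ee_rot: [0.284, -3.126, 0.001]
wrist_force: [-0.3, -0.2, 0.3]
gripper_width: 0.649
finger_force: 0.0
```

```bash
python3 -c "
from h import *
f=cam('wrist');save(f,'w3.png')
delta((.4678,.249,.075),1.745)
for z in (.05,.07,.101): print(z,np.round(proj(f,(.4678,.249,z)),1))
"
```

```text
t 8.2 pos [0.4682 0.2493 0.0942] psi 1.753 delta mm [ 0.4 -0.3 19.2] twist 0.008 q6 -1.47 w 0.652 F [-0.8  0.4  0.5] 0.0
0.05 [317.2 217. ]
0.07 [317.2 228.3]
0.101 [317.2 250.6]
```

View pics/w3.png

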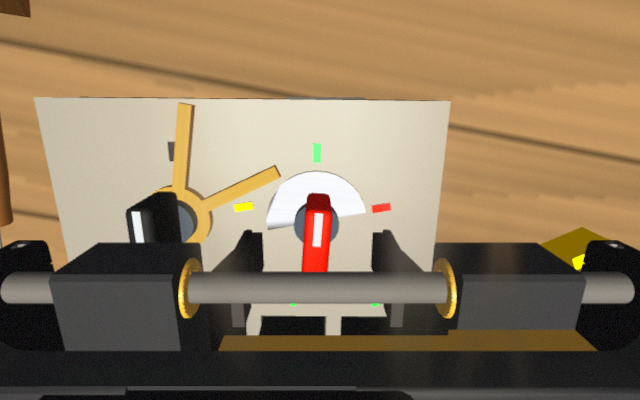

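The wrist view shows the red bar (316,240) centred between the fingers at u=263 and u=372, with the bar undisturbed. The tips are about 6 mm behind the TCP. I'll go 18 mm lower and close.

Request:
move_arm(
  deltas=[
    [0,0,6,0,0.3],
    [0,0,12,0,0.3],
    [0,0,18,0,0.3],
    [0,0,18,0,-1],
    [0,0,18,0,-1],
    [0,0,18,0,-1],
    [0,0,18,0,-1],
    [0,0,18,0,-1],
    [0,0,18,0,-1],
    [0,0,18,0,-1],
  ],
)

```text
time: 8.98
ee_pos: [0.4682, 0.2493, 0.0762]
ee_rot: [-0.287, 3.128, 0.0]
wrist_force: [-0.6, 0.5, 0.1]
gripper_width: 0.208
finger_force: 0.0
```

Request:
move_arm(
  deltas=[
    [0,0,0,0,-1],
    [0,0,0,0,-1],
    [0,0,0,0,-1],
    [0,0,0,0,-1],
    [0,0,0,0,-1],
    [0,0,0,0,-1],
    [0,0,0,0,-1],
    [0,0,0,0,-1],
    [0,0,0,0,-1],
    [0,0,0,0,-1],
  ],
)

```text
time: 9.82
ee_pos: [0.4685, 0.2488, 0.0762]
ee_rot: [-0.288, 3.128, -0.001]
wrist_force: [1.9, -5.3, 2.4]
gripper_width: 0.156
finger_force: 29.8
```

Request:
move_arm(
  deltas=[
    [0,0,0,0.1,-1],
    [0,0,0,0.2,-1],
    [0,0,0,0.3,-1],
    [0,0,0,0.4,-1],
    [0,0,0,0.5,-1],
    [0,0,0,0.6,-1],
    [0,0,0,0.7,-1],
    [0,0,0,0.8,-1],
    [0,0,0,0.9,-1],
    [0,0,0,1.0,-1],
  ],
)

```text
time: 10.65
ee_pos: [0.4683, 0.2481, 0.0762]
ee_rot: [1.252, 2.88, -0.003]
wrist_force: [1.8, -7.4, 2.8]
gripper_width: 0.16
finger_force: 29.9
```

Request:
move_arm(
  deltas=[
    [0,0,0,0.1,-1],
    [0,0,0,0.2,-1],
    [0,0,0,0.3,-1],
    [0,0,0,0.38,-1],
    [0,0,0,0.42,-1],
    [0,0,0,0.42,-1],
    [0,0,0,0.42,-1],
    [0,0,0,0.42,-1],
    [0,0,0,0.42,-1],
    [0,0,0,0.42,-1],
  ],
)

```text
time: 11.48
ee_pos: [0.4679, 0.248, 0.0762]
ee_rot: [1.817, 2.561, -0.004]
wrist_force: [0.4, -7.2, 3.0]
gripper_width: 0.156
finger_force: 30.1
```

```bash
python3 -c "
from h import *
delta((.4678,.249,.15),.345);print(arm.observe()['wrist_torque'])"
```

```text
t 11.5 pos [0.4679 0.248  0.0762] psi 0.337 delta mm [  0.8   0.1 -73.8] twist -0.008 q6 -0.06 w 0.156 F [ 0.4 -7.2  3. ] 30.084911584854126
[-1.38008243 -0.09379001  0.31661797]
```

Isolator is on its stop (torque 0.32 N m). Next I let go, lift and move to the selector.

Request:
move_arm(
  deltas=[
    [0,0,0,0,0.3],
    [0,0,0,0,0.3],
    [0,0,0,0,0.3],
    [0,0,0,0,0.3],
    [0,0,-40,0,0.3],
    [0,0,-75,0,0.3],
    [-20,-4,-75,-0.12,0.3],
    [-45,-8,-75,-0.24,0.3],
    [-70,-12,-75,-0.36,0.3],
    [-88,-14,-75,-0.48,0.3],
  ],
)

```text
time: 12.32
ee_pos: [0.4837, 0.1606, 0.1513]
ee_rot: [1.152, 2.923, 0.0]
wrist_force: [0.2, -0.0, 0.2]
gripper_width: 0.65
finger_force: 0.0
```

Request:
move_arm(
  deltas=[
    [0,0,0,-0.12,0.3],
    [0,0,0,-0.24,0.3],
    [0,0,0,-0.36,0.3],
    [0,0,0,-0.48,0.3],
    [0,0,0,-0.6,0.3],
    [0,0,0,-0.72,0.3],
    [0,0,0,-0.84,0.3],
    [0,0,0,-0.92,0.3],
    [0,0,0,-0.92,0.3],
    [0,0,0,-0.92,0.3],
  ],
)

```text
time: 13.15
ee_pos: [0.4836, 0.1619, 0.151]
ee_rot: [0.253, -3.131, -0.001]
wrist_force: [-0.4, 0.1, 0.5]
gripper_width: 0.649
finger_force: 0.0
```

```bash
python3 -c "
from h import *
f=cam('wrist');save(f,'w4.png')
delta((.4836,.1602,.0762),1.745)
"
```

```text
t 13.2 pos [0.4837 0.1618 0.151 ] psi 1.732 delta mm [ 0.3 -1.6 74.8] twist -0.013 q6 -1.63 w 0.645 F [0.1 0.2 0.1] 0.0
```

View pics/w4.png

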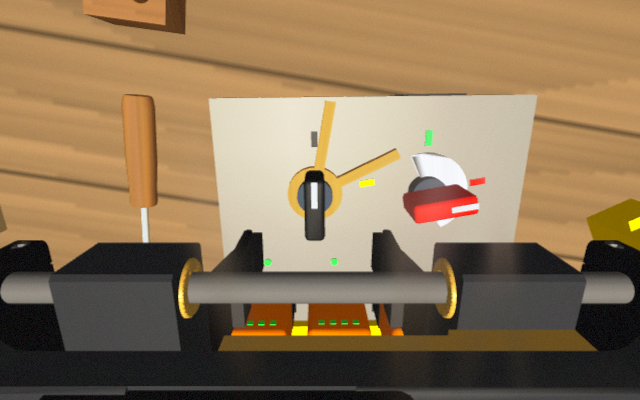

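The isolator points to its red mark at (470,205), and the black selector bar (315,205) is centred between the fingers. Descending to grip and turn it.

Request:
move_arm(
  deltas=[
    [0,-1,20,-0.01,0.3],
    [0,-1,40,-0.01,0.3],
    [0,-1,60,-0.01,0.3],
    [0,-1,75,-0.01,0.3],
    [0,-1,75,-0.01,-1],
    [0,-1,75,-0.01,-1],
    [0,-1,75,-0.01,-1],
    [0,-1,75,-0.01,-1],
    [0,-1,75,-0.01,-1],
    [0,-1,75,-0.01,-1],
  ],
)

```text
time: 14.03
ee_pos: [0.4846, 0.1607, 0.0769]
ee_rot: [-0.271, 3.128, 0.0]
wrist_force: [-0.3, 0.4, 0.5]
gripper_width: 0.282
finger_force: 0.0
```

Request:
move_arm(
  deltas=[
    [0,0,0,0,-1],
    [0,0,0,0,-1],
    [0,0,0,0,-1],
    [0,0,0,0,-1],
    [0,0,0,0.1,-1],
    [0,0,0,0.2,-1],
    [0,0,0,0.3,-1],
    [0,0,0,0.4,-1],
    [0,0,0,0.5,-1],
    [0,0,0,0.6,-1],
  ],
)

```text
time: 14.87
ee_pos: [0.4843, 0.1595, 0.0766]
ee_rot: [0.67, 3.068, -0.003]
wrist_force: [-0.8, -5.9, 6.3]
gripper_width: 0.158
finger_force: 30.0
```

Request:
move_arm(
  deltas=[
    [0,0,0,0.1,-1],
    [0,0,0,0.2,-1],
    [0,0,0,0.3,-1],
    [0,0,0,0.4,-1],
    [0,0,0,0.5,-1],
    [0,0,0,0.6,-1],
    [0,0,0,0.7,-1],
    [0,0,0,0.78,-1],
    [0,0,0,0.82,-1],
    [0,0,0,0.82,-1],
  ],
)

```text
time: 15.7
ee_pos: [0.4836, 0.1588, 0.0765]
ee_rot: [1.83, 2.552, -0.005]
wrist_force: [-2.0, -7.1, 7.5]
gripper_width: 0.154
finger_force: 30.2
```

```bash
python3 -c "
from h import *
delta((.4834,.1602,.15),.345);print(arm.observe()['wrist_torque'])"
```

```text
t 15.7 pos [0.4836 0.1588 0.0765] psi 0.327 delta mm [  1.1   0.1 -73.5] twist -0.018 q6 -0.22 w 0.154 F [-2.  -7.1  7.5] 30.18732637166977
[-1.42672297  0.21189967  0.42408567]
```

Request:
move_arm(
  deltas=[
    [0,0,0,0,0.3],
    [0,0,0,0,0.3],
    [0,0,0,0,0.3],
    [0,0,0,0,0.3],
    [0,0,-40,0,0.3],
    [0,0,-80,0,0.3],
    [-18,30,-80,0.08,0.3],
    [-36,60,-80,0.15,0.3],
    [-54,88,-80,0.153,0.3],
    [-54,88,-80,0.153,0.3],
  ],
)

```text
time: 16.53
ee_pos: [0.5925, 0.136, 0.1571]
ee_rot: [2.021, 2.394, 0.011]
wrist_force: [0.6, -0.4, -0.2]
gripper_width: 0.642
finger_force: 0.0
```

```bash
python3 -c "
from h import *
f=cam('wrist');save(f,'w5.png')
delta((.5842,.136,.074),.174)
"
```

```text
t 16.6 pos [0.5882 0.1367 0.1562] psi 0.169 delta mm [-0.  -4.4 82.1] twist -0.005 q6 -0.13 w 0.65 F [-0.3 -0.4  0.7] 0.0
```

View pics/w5.png

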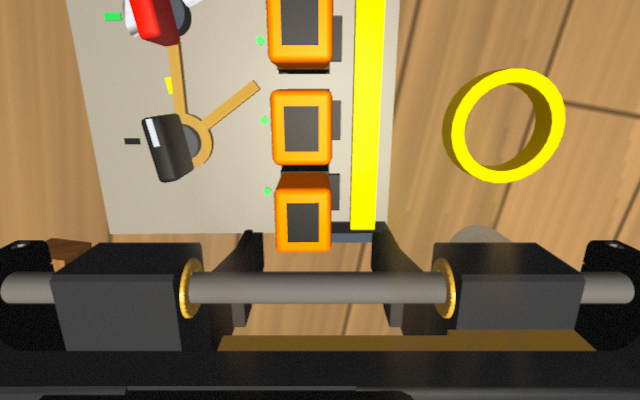

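The bar is drawn back and the selector is at release. The front pack top is at (303,220), left of centre because the arm was still settling. I'll settle and measure again.

Request:
move_arm(
  deltas=[
    [0,-2,0,0,0.3],
    [0,-2,0,0,0.3],
    [0,-2,0,0,0.3],
    [0,-2,0,0,0.3],
    [0,-2,0,0,0.3],
    [0,-2,0,0,0.3],
    [0,-2,0,0,0.3],
    [0,-2,0,0,0.3],
    [0,-2,0,0,0.3],
    [0,-2,0,0,0.3],
  ],
)

```text
time: 17.42
ee_pos: [0.5826, 0.137, 0.1561]
ee_rot: [2.024, 2.403, 0.0]
wrist_force: [-0.4, -0.3, -0.1]
gripper_width: 0.649
finger_force: 0.0
```

```bash
cat >> h.py <<'E'
def packs(f):
    im=f['img'].astype(int);r,g,b=im[...,0],im[...,1],im[...,2]
    m=((r>225)&(g>120)&(g<190)&(b<60)).astype(np.uint8)
    cs,_=cv2.findContours(m,cv2.RETR_EXTERNAL,cv2.CHAIN_APPROX_NONE);P=[]
    for c in cs:
        x,y,w,h=cv2.boundingRect(c)
        if cv2.contourArea(c)>300 and y>0 and y+h<262:
            q=cv2.minAreaRect(c); P.append(ray(f,*q[0],.125)); print('pack',np.round(q[0]),np.round(q[1]),np.round(P[-1],4))
    return P
E
python3 -c "
from h import *
f=cam('wrist');packs(f)
delta((.5842,.136,.074),.174)
"
```

```text
pack [318. 226.] [61. 53.] [0.5843 0.1357 0.125 ]
pack [318. 132.] [71. 57.] [0.5744 0.1925 0.125 ]
t 17.5 pos [0.5826 0.137  0.1561] psi 0.171 delta mm [-1.3  1.4 82.1] twist -0.003 q6 -0.13 w 0.65 F [-0.2 -0.4  0.9] 0.0
```

Request:
move_arm(
  deltas=[
    [-1,1,20,0,0.3],
    [-1,1,45,0,0.3],
    [-1,1,70,0,0.3],
    [-1,1,82,0,0.3],
    [-1,1,82,0,-1],
    [-1,1,82,0,-1],
    [-1,1,82,0,-1],
    [-1,1,82,0,-1],
    [-1,1,82,0,-1],
    [-1,1,82,0,-1],
  ],
)

```text
time: 18.3
ee_pos: [0.5848, 0.1363, 0.0756]
ee_rot: [2.022, 2.401, 0.003]
wrist_force: [0.5, -1.1, 4.0]
gripper_width: 0.411
finger_force: 30.0
```

Request:
move_arm(
  deltas=[
    [0,0,-5,0,-1],
    [0,0,-10,0,-1],
    [0,0,-15,0,-1],
    [0,0,-20,0,-1],
    [0,0,-30,0,-1],
    [0,0,-45,0,-1],
    [0,0,-60,0,-1],
    [0,0,-80,0,-1],
    [0,0,-100,0,-1],
    [0,0,-125,0,-1],
  ],
)

```text
time: 19.13
ee_pos: [0.5807, 0.136, 0.1997]
ee_rot: [-2.021, -2.4, 0.007]
wrist_force: [0.0, 0.1, -3.0]
gripper_width: 0.408
finger_force: 30.0
```

```bash
python3 -c "
from h import *
for n in ('side','scene'): np.save('pics/ref_'+n,cam(n)['img'])
f=cam('side')
A=np.hstack([cv2.resize(f['img'][130:380,185:435],(400,400)),cv2.resize(cam('scene')['img'][120:320,240:440],(400,400))])
cv2.imwrite('pics/c5.png',A[:,:,::-1])
delta((.5241,-.2155,.2),.194)
"
```

```text
t 19.3 pos [0.5827 0.1362 0.1996] psi 0.171 delta mm [-3.365e+02 -1.176e+02 -3.000e-01] twist -0.023 q6 -0.13 w 0.413 F [-0.4 -0.4 -4.3] 29.99802304431796
```

View pics/c5.png

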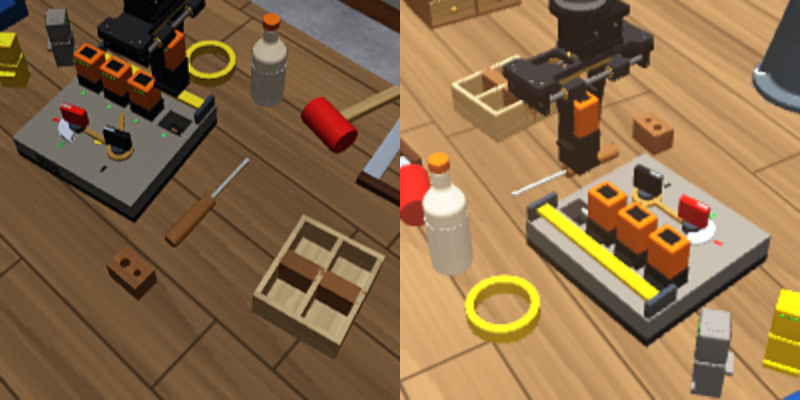

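Request:
move_arm(
  deltas=[
    [-10,-3,-10,0,-1],
    [-35,-8,-30,0,-1],
    [-65,-16,-50,0,-1],
    [-95,-24,-50,0,-1],
    [-125,-32,-50,0,-1],
    [-155,-40,-50,0,-1],
    [-185,-48,-50,-0.01,-1],
    [-215,-56,-50,-0.02,-1],
    [-245,-64,-50,-0.02,-1],
    [-275,-72,-50,-0.02,-1],
  ],
)

```text
time: 20.17
ee_pos: [0.5574, -0.1486, 0.2477]
ee_rot: [-1.997, -2.419, 0.002]
wrist_force: [0.9, -0.5, -2.6]
gripper_width: 0.41
finger_force: 30.0
```

Request:
move_arm(
  deltas=[
    [-30,-8,0,0,-1],
    [-60,-16,0,0,-1],
    [-90,-22,0,0,-1],
    [-120,-30,0,0,-1],
    [-150,-36,0,0,-1],
    [-170,-40,0,0,-1],
    [-180,-40,0,0,-1],
    [-180,-40,0,0,-1],
    [-180,-40,0,0,-1],
    [-180,-40,0,0,-1],
  ],
)

```text
time: 21.0
ee_pos: [0.5539, -0.3293, 0.2483]
ee_rot: [-1.996, -2.422, -0.001]
wrist_force: [-0.6, 0.6, -3.8]
gripper_width: 0.41
finger_force: 30.0
```

```bash
python3 -c "
from h import *
f=cam('wrist');save(f,'w6.png');np.savez('pics/w6',P=f['P'],A=f['A'],f=f['f'],cx=f['cx'],cy=f['cy'],img=f['img'])
delta((.5241,-.2155,.2),.194)
"
```

```text
t 21.1 pos [ 0.5542 -0.3292  0.2486] psi 0.193 delta mm [117.3  -7.7  48.9] twist -0.001 q6 -0.9 w 0.414 F [ 0.   0.2 -3.2] 29.998066120315343
```

View pics/w6.png

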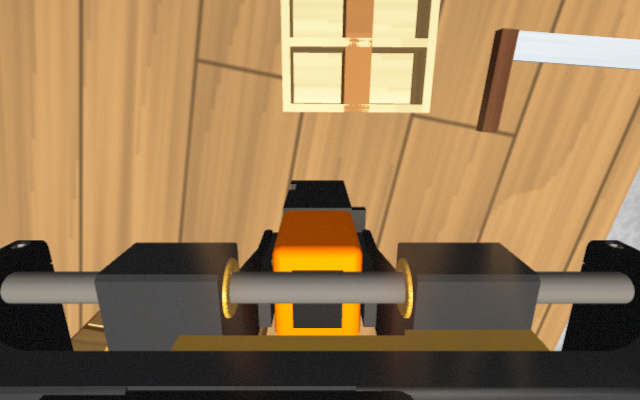

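```bash
python3 -c "
from h import *
f=dict(np.load('pics/w6.npz'))
im=f['img'].astype(int);print(im[100:120,330].tolist());print(im[60,274:296].tolist());print(im[60,424:446].tolist())
w=[ray(f,u,v,.058) for u,v in [(283,111),(430.5,111.5),(281,42),(436,42)]]
print(np.round(w,4));print(fit([(-.075,-.066),(.075,-.066),(-.075,0),(.075,0)],w))
"
```

```text
[[254, 250, 209], [254, 250, 206], [254, 250, 209], [218, 188, 133], [249, 236, 177], [252, 242, 188], [252, 242, 188], [252, 242, 188], [252, 243, 192], [252, 243, 190], [252, 243, 193], [252, 242, 192], [225, 186, 127], [211, 163, 107], [207, 159, 101], [208, 161, 103], [210, 162, 106], [205, 156, 100], [203, 155, 99], [204, 156, 102]]
[[192, 146, 96], [196, 150, 97], [198, 154, 99], [199, 154, 100], [201, 155, 103], [203, 156, 102], [204, 156, 102], [227, 189, 128], [247, 229, 170], [251, 242, 189], [252, 242, 187], [252, 244, 193], [252, 242, 189], [252, 243, 190], [252, 243, 189], [248, 233, 175], [205, 178, 122], [121, 95, 59], [124, 98, 62], [225, 200, 143], [252, 241, 188], [252, 242, 190]]
[[125, 103, 64], [154, 125, 82], [234, 212, 149], [251, 241, 187], [251, 241, 187], [252, 243, 189], [252, 243, 192], [252, 242, 188], [252, 242, 188], [251, 241, 185], [240, 218, 154], [204, 158, 102], [201, 155, 101], [202, 156, 100], [200, 154, 102], [199, 152, 101], [193, 148, 93], [196, 151, 96], [195, 152, 98], [199, 153, 100], [199, 154, 101], [196, 149, 97]]
[[ 0.5081 -0.2754  0.058 ]
 [ 0.6564 -0.2471  0.058 ]
 [ 0.4956 -0.2115  0.058 ]
 [ 0.6432 -0.1829  0.058 ]]
(array([ 0.56957823, -0.19682389]), np.float64(0.19126465451132466), array([[-3.53870450e-04,  4.94934991e-04],
       [ 6.75503385e-04,  2.58160513e-04],
       [-3.40315872e-04, -4.23670744e-04],
       [ 1.86829365e-05, -3.29424759e-04]]))
```

The wrist view shows the near rim of the tote from (283,111) to (430,111). That puts its centre about 46 mm from the first estimate, so it was probably knocked. I'll check with the side camera.

```bash
python3 -c "
from h import *
D=cam('side');S=cam('scene');r=np.load('pics/ref_side.npy')
t=r[270:345,345:425];m=cv2.matchTemplate(D['img'],t,cv2.TM_CCOEFF_NORMED);_,v,_,l=cv2.minMaxLoc(m)
print(v,l,'was',345,270); a=np.array([l[0],l[1]])-(345,270)
c=proj(D,(.5241,-.2155,.058));print(c,ray(D,c[0]+a[0],c[1]+a[1],.058))
rs=np.load('pics/ref_scene.npy');t=rs[150:182,268:320];m=cv2.matchTemplate(S['img'],t,cv2.TM_CCOEFF_NORMED);print(cv2.minMaxLoc(m))
"
```

```text
0.7905128598213196 (350, 252) was 345 270
(np.float64(384.69250804172987), np.float64(301.1785411533974)) [ 0.56780515 -0.1966566   0.058     ]
(-0.6137045621871948, 0.6023325324058533, (457, 72), (382, 40))
```

Confirmed: both views put the tote at (0.569, -0.197). Moving over the far +x pocket.

Request:
move_arm(
  deltas=[
    [20,15,0,0,-1],
    [40,30,0,0,-1],
    [60,45,0,0,-1],
    [80,60,20,0,-1],
    [96,75,50,0,-1],
    [96,75,80,0,-1],
    [96,75,100,0,-1],
    [96,75,100,0,-1],
    [96,75,100,0,-1],
    [96,75,100,0,-1],
  ],
)

```text
time: 21.98
ee_pos: [0.6111, -0.2232, 0.1507]
ee_rot: [1.997, 2.421, 0.001]
wrist_force: [-0.2, -0.4, -2.8]
gripper_width: 0.413
finger_force: 30.0
```

```bash
python3 -c "
from h import *
f=cam('wrist')
cv2.imwrite('pics/w7.png',f['img'][0:330,150:500,::-1])
delta((.6099,-.2206,.071),.191)
"
```

```text
t 22.0 pos [ 0.6114 -0.2236  0.1513] psi 0.191 delta mm [ 3.4 -1.1 80.3] twist 0.0 q6 -0.71 w 0.413 F [ 0.4 -0.  -3.5] 29.99802031321451
```

View pics/w7.png

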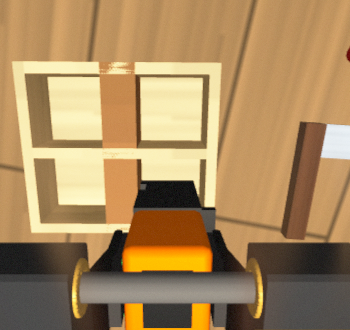

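The whole tote is in view: rim corners at (162,63), (371,63) and (183,233) full-frame, with the held pack over the lower-right pocket. I'll refine the pose from these.

```bash
python3 -c "
from h import *
f=cam('wrist')
w=[ray(f,u,v,.058) for u,v in [(162,63),(371,63),(183,233.5)]]
t,th,r=fit([(-.075,.066),(.075,.066),(-.075,-.066)],w);print(t,th,r)
c,s=np.cos(th),np.sin(th)
for n,x,y in [('p4',.035,-.031),('p2',-.045,-.031),('p3',.035,.031),('p1',-.045,.031)]: print(n,np.round((t[0]+c*x-s*y,t[1]+s*x+c*y),4))
"
```

```text
[ 0.57057915 -0.19821183] 0.19198253391988931 [[-3.69197129e-05  1.71188222e-05]
 [-8.65196868e-05 -1.47796683e-04]
 [ 1.23439400e-04  1.30677861e-04]]
p4 [ 0.6109 -0.222 ]
p2 [ 0.5323 -0.2372]
p3 [ 0.599  -0.1611]
p1 [ 0.5205 -0.1764]
```

Request:
move_arm(
  deltas=[
    [2,0,10,0,-1],
    [2,0,25,0,-1],
    [2,0,40,0,-1],
    [2,0,55,0,-1],
    [2,0,68,0,-1],
    [2,0,76,0,-1],
    [2,0,80,0,-1],
    [2,0,81,0,-1],
    [2,0,81,0,-1],
    [2,0,81,0,-1],
  ],
)

```text
time: 22.92
ee_pos: [0.61, -0.2212, 0.0687]
ee_rot: [1.999, 2.422, 0.0]
wrist_force: [-1.8, 0.4, -1.6]
gripper_width: 0.414
finger_force: 30.0
```

```bash
python3 -c "
from h import *
delta((.6109,-.222,.07),.192)
"
```

```text
t 22.9 pos [ 0.61   -0.2212  0.0687] psi 0.191 delta mm [-1.   0.7 -1.3] twist -0.001 q6 -0.71 w 0.414 F [-1.8  0.4 -1.6] 29.999149879440665
```

Request:
move_arm(
  deltas=[
    [0,0,0,0,0.2],
    [0,0,0,0,0.2],
    [0,0,0,0,0.2],
    [0,0,0,0,0.2],
    [0,0,-20,0,0.2],
    [0,0,-55,0,0.2],
    [0,0,-90,0,0.3],
    [35,4,-100,0,0.3],
    [70,8,-100,0,0.3],
    [105,12,-100,0,0.3],
  ],
)

```text
time: 23.75
ee_pos: [0.6023, -0.1155, 0.17]
ee_rot: [1.999, 2.418, 0.003]
wrist_force: [-0.4, -0.0, -0.2]
gripper_width: 0.645
finger_force: 0.0
```

Request:
move_arm(
  deltas=[
    [38,4,0,0,0.3],
    [76,8,0,0,0.3],
    [114,12,0,0,0.3],
    [152,16,0,0.01,0.3],
    [190,20,0,0.018,0.3],
    [228,24,0,0.018,0.3],
    [266,28,0,0.018,0.3],
    [300,31,5,0.018,0.3],
    [308,32,10,0.018,0.3],
    [308,32,10,0.018,0.3],
  ],
)

```text
time: 24.58
ee_pos: [0.5731, 0.1955, 0.1573]
ee_rot: [-2.015, -2.409, 0.001]
wrist_force: [0.6, -1.0, -0.2]
gripper_width: 0.651
finger_force: 0.0
```

```bash
python3 -c "
from h import *
packs(cam('wrist'));delta((.5742,.1926,.0745),.174)
"
```

```text
pack [317. 226.] [60. 53.] [0.5743 0.1933 0.125 ]
pack [318. 134.] [71. 56.] [0.5645 0.2496 0.125 ]
t 24.6 pos [0.5737 0.1937 0.1576] psi 0.176 delta mm [-1.1  0.4 83.1] twist 0.002 q6 -0.03 w 0.653 F [-0.4 -0.2 -0.1] 0.0
```

Request:
move_arm(
  deltas=[
    [-1,0,20,0,0.3],
    [-1,0,45,0,0.3],
    [-1,0,70,0,0.3],
    [-1,0,83,0,0.3],
    [-1,0,83,0,-1],
    [-1,0,83,0,-1],
    [-1,0,83,0,-1],
    [-1,0,83,0,-1],
    [-1,0,83,0,-1],
    [-1,0,83,0,-1],
  ],
)

```text
time: 25.47
ee_pos: [0.5756, 0.1915, 0.0766]
ee_rot: [2.02, 2.403, 0.002]
wrist_force: [0.5, -2.3, 4.0]
gripper_width: 0.411
finger_force: 30.0
```

Request:
move_arm(
  deltas=[
    [0,0,-5,0,-1],
    [0,0,-10,0,-1],
    [0,0,-15,0,-1],
    [0,0,-20,0,-1],
    [0,0,-30,0,-1],
    [0,0,-45,0,-1],
    [0,0,-60,0,-1],
    [0,0,-80,0,-1],
    [0,0,-100,0,-1],
    [0,0,-125,0,-1],
  ],
)

```text
time: 26.3
ee_pos: [0.5721, 0.1918, 0.2009]
ee_rot: [-2.019, -2.403, 0.006]
wrist_force: [1.0, -0.6, -3.2]
gripper_width: 0.418
finger_force: 30.0
```

```bash
python3 -c "
from h import *
D=cam('side');np.save('pics/refB',D['img'])
S=cam('scene')
A=np.hstack([cv2.resize(D['img'][130:330,240:440],(400,400)),cv2.resize(S['img'][120:320,240:440],(400,400))])
cv2.imwrite('pics/c8.png',A[:,:,::-1])
delta((.5323,-.2372,.2),.192)
"
```

```text
t 26.4 pos [0.5764 0.1926 0.2053] psi 0.173 delta mm [-415.7 -117.7    4.4] twist -0.019 q6 -0.03 w 0.415 F [ 0.5  0.2 -2.5] 29.998880345374346
```

View pics/c8.png

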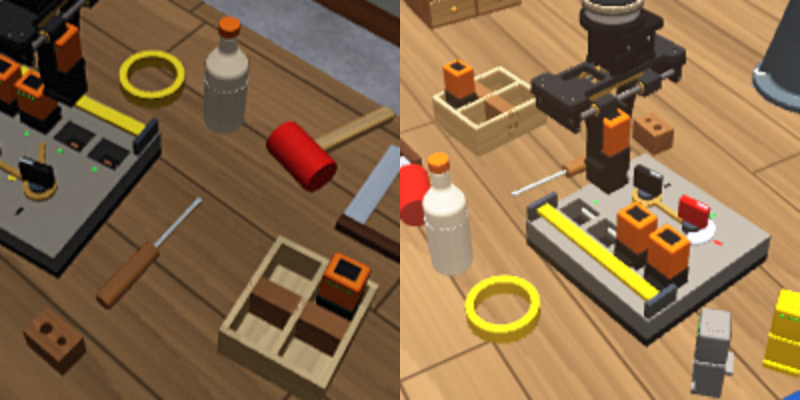

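The first pack stands upright in the right-hand pocket (side crop (345,285)), and the second is held. Carrying it to the -x pocket.

Request:
move_arm(
  deltas=[
    [-10,-3,0,0,-1],
    [-35,-10,0,0,-1],
    [-65,-18,0,0,-1],
    [-95,-27,0,0,-1],
    [-130,-36,0,0,-1],
    [-165,-46,0,-0.01,-1],
    [-200,-57,0,-0.018,-1],
    [-235,-67,0,-0.018,-1],
    [-265,-76,0,-0.018,-1],
    [-290,-82,0,-0.018,-1],
  ],
)

```text
time: 27.23
ee_pos: [0.5406, -0.1101, 0.1984]
ee_rot: [-1.998, -2.418, 0.004]
wrist_force: [0.4, 0.5, -4.0]
gripper_width: 0.41
finger_force: 30.0
```

Request:
move_arm(
  deltas=[
    [-30,-8,0,0,-1],
    [-60,-17,0,0,-1],
    [-90,-26,0,0,-1],
    [-110,-32,0,0,-1],
    [-122,-35,0,0,-1],
    [-126,-36,0,0,-1],
    [-126,-36,10,0,-1],
    [-126,-36,30,0,-1],
    [-126,-36,45,0,-1],
    [-126,-36,45,0,-1],
  ],
)

```text
time: 28.07
ee_pos: [0.5293, -0.2345, 0.151]
ee_rot: [-1.991, -2.417, 0.0]
wrist_force: [-0.3, 0.5, -2.2]
gripper_width: 0.409
finger_force: 30.0
```

```bash
cat >> h.py <<'E'
def tote(f):
    # rim: bright plywood against the bench; corners of its convex outline, seen above row 235
    im=f['img'].astype(int); m=((im[...,0]>235)&(im[...,1]>215)&(im[...,2]>140)).astype(np.uint8)
    m[232:]=0; m=cv2.morphologyEx(m,cv2.MORPH_CLOSE,np.ones((5,5)))
    c=max(cv2.findContours(m,cv2.RETR_EXTERNAL,cv2.CHAIN_APPROX_NONE)[0],key=cv2.contourArea)[:,0].astype(float)
    tl=c[np.argmin(c@[1,1])]; tr=c[np.argmax(c@[1,-1])]
    w=[ray(f,*tl,.058),ray(f,tr[0]+.5,tr[1],.058)]; t,th,r=fit([(-.075,.066),(.075,.066)],w)
    print('tote',tl,tr,np.round(t,4),round(th,3),'len',round(np.linalg.norm((w[0]-w[1])),4))
E
python3 -c "
from h import *
tote(cam('wrist'));delta((.5323,-.2372,.0690),.192)
"
```

```text
tote [279.  70.] [485.  72.] [ 0.5694 -0.198 ] 0.183 len 0.1493
t 28.1 pos [ 0.5303 -0.2353  0.1526] psi 0.193 delta mm [-2.7  2.  83.6] twist 0.001 q6 -0.8 w 0.414 F [-0.2  0.3 -3.2] 29.998974166810513
```

Request:
move_arm(
  deltas=[
    [-2,1.5,10,0,-1],
    [-2,1.5,25,0,-1],
    [-2,1.5,40,0,-1],
    [-2,1.5,55,0,-1],
    [-2,1.5,68,0,-1],
    [-2,1.5,77,0,-1],
    [-2,1.5,81,0,-1],
    [-2,1.5,82,0,-1],
    [-2,1.5,82,0,-1],
    [-2,1.5,82,0,-1],
  ],
)

```text
time: 28.95
ee_pos: [0.5347, -0.2403, 0.0738]
ee_rot: [1.998, 2.422, 0.0]
wrist_force: [-0.3, 0.6, -1.9]
gripper_width: 0.408
finger_force: 30.0
```

```bash
python3 -c "
from h import *
delta((.5742-.0102,.1926+.0571,.158),.174)
"
```

```text
t 28.9 pos [ 0.5347 -0.2403  0.0738] psi 0.191 delta mm [475.5 121.9 -84.6] twist 0.017 q6 -0.8 w 0.408 F [-0.3  0.6 -1.9] 29.998820275068283
```

Request:
move_arm(
  deltas=[
    [0,0,0,0,-1],
    [1,-1,0,0,-1],
    [2,-1,0,0,-1],
    [3,-1,0,0,-1],
    [3,-1,2,0,-1],
    [3,-1,4,0,-1],
    [3,-1,4,0,-1],
    [3,-1,4,0,-1],
    [3,-1,4,0,-1],
    [3,-1,4,0,-1],
  ],
)

```text
time: 29.78
ee_pos: [0.5327, -0.2374, 0.0695]
ee_rot: [1.999, 2.423, 0.0]
wrist_force: [-0.0, 1.4, 4.6]
gripper_width: 0.412
finger_force: 30.0
```

```bash
python3 -c "
from h import *
delta((.564,.2497,.158),.174)
"
```

```text
t 29.8 pos [ 0.5327 -0.2374  0.0695] psi 0.191 delta mm [472.2 123.3 -88.6] twist 0.017 q6 -0.8 w 0.412 F [-0.   1.4  4.6] 30.000038696452975
```

Request:
move_arm(
  deltas=[
    [0,0,0,0,0.2],
    [0,0,0,0,0.2],
    [0,0,0,0,0.2],
    [0,0,0,0,0.2],
    [0,0,-20,0,0.2],
    [0,0,-55,0,0.2],
    [0,0,-90,0,0.3],
    [35,8,-100,0,0.3],
    [70,17,-100,0,0.3],
    [105,26,-100,0,0.3],
  ],
)

```text
time: 30.62
ee_pos: [0.5388, -0.1291, 0.1704]
ee_rot: [2.0, 2.419, 0.002]
wrist_force: [0.6, -0.4, -0.6]
gripper_width: 0.647
finger_force: 0.0
```

Request:
move_arm(
  deltas=[
    [38,10,0,0,0.3],
    [76,20,0,0,0.3],
    [114,30,0,0,0.3],
    [152,40,0,0.01,0.3],
    [190,50,0,0.017,0.3],
    [228,60,0,0.017,0.3],
    [266,70,0,0.017,0.3],
    [304,80,0,0.017,0.3],
    [335,90,0,0.017,0.3],
    [355,96,5,0.017,0.3],
  ],
)

```text
time: 31.45
ee_pos: [0.5656, 0.2414, 0.1648]
ee_rot: [2.016, 2.408, 0.005]
wrist_force: [0.9, 0.1, -0.5]
gripper_width: 0.652
finger_force: 0.0
```

Request:
move_arm(
  deltas=[
    [12,1,4,0,0.3],
    [12,1,4,0,0.3],
    [12,1,4,0,0.3],
    [12,1,4,0,0.3],
    [12,1,4,0,0.3],
    [12,1,4,0,0.3],
    [12,1,4,0,0.3],
    [12,1,4,0,0.3],
    [12,1,4,0,0.3],
    [12,1,4,0,0.3],
  ],
)

```text
time: 32.28
ee_pos: [0.5639, 0.2492, 0.1601]
ee_rot: [2.021, 2.406, 0.0]
wrist_force: [-0.1, -0.4, -1.0]
gripper_width: 0.651
finger_force: 0.0
```

```bash
python3 -c "
from h import *
packs(cam('wrist'));delta((.564,.2497,.0755),.174)
"
```

```text
pack [317. 220.] [61. 52.] [0.5643 0.2502 0.125 ]
pack [318. 128.] [71. 57.] [0.5546 0.307  0.125 ]
t 32.3 pos [0.5639 0.2494 0.1601] psi 0.174 delta mm [ 0.3  0.1 84.6] twist -0.0 q6 0.06 w 0.652 F [-0.5 -0.2  0.1] 0.0
```

Request:
move_arm(
  deltas=[
    [0,0,20,0,0.3],
    [0,0,45,0,0.3],
    [0,0,70,0,0.3],
    [0,0,84,0,0.3],
    [0,0,84,0,-1],
    [0,0,84,0,-1],
    [0,0,84,0,-1],
    [0,0,84,0,-1],
    [0,0,84,0,-1],
    [0,0,84,0,-1],
  ],
)

```text
time: 33.17
ee_pos: [0.5648, 0.2498, 0.0775]
ee_rot: [2.019, 2.405, 0.004]
wrist_force: [1.2, -0.6, 3.0]
gripper_width: 0.412
finger_force: 30.0
```

Request:
move_arm(
  deltas=[
    [0,0,-5,0,-1],
    [0,0,-10,0,-1],
    [0,0,-15,0,-1],
    [0,0,-20,0,-1],
    [0,0,-30,0,-1],
    [0,0,-45,0,-1],
    [0,0,-60,0,-1],
    [0,0,-80,0,-1],
    [0,0,-100,0,-1],
    [0,0,-125,0,-1],
  ],
)

```text
time: 34.0
ee_pos: [0.5611, 0.249, 0.2018]
ee_rot: [-2.017, -2.404, 0.007]
wrist_force: [-0.7, 1.3, -2.4]
gripper_width: 0.412
finger_force: 30.0
```

Request:
move_arm(
  deltas=[
    [-10,-1,0,0,-1],
    [-35,-3,0,0,-1],
    [-65,-6,0,0,-1],
    [-95,-8,0,0,-1],
    [-130,-11,0,0,-1],
    [-165,-14,0,-0.01,-1],
    [-200,-17,0,-0.018,-1],
    [-235,-20,0,-0.018,-1],
    [-265,-23,0,-0.018,-1],
    [-290,-26,0,-0.018,-1],
  ],
)

```text
time: 34.83
ee_pos: [0.5867, -0.0432, 0.2007]
ee_rot: [-1.998, -2.421, 0.003]
wrist_force: [0.4, 1.4, -2.7]
gripper_width: 0.412
finger_force: 30.0
```

```bash
python3 -c "
from h import *
D=cam('side');r=np.load('pics/refB.npy')
t=r[290:325,350:400];m=cv2.matchTemplate(D['img'][230:340,330:430],t,cv2.TM_CCOEFF_NORMED);print(cv2.minMaxLoc(m))
delta((.599,-.1611,.15),.192)
"
```

```text
(-0.47705256938934326, 0.6047484874725342, (0, 66), (3, 51))
t 34.9 pos [ 0.5876 -0.048   0.2008] psi 0.189 delta mm [-113.    -9.9   51.3] twist -0.003 q6 -0.45 w 0.41 F [ 1.9 -2.4 -1.5] 29.99841186683625
```

Request:
move_arm(
  deltas=[
    [-30,-3,0,0,-1],
    [-60,-6,0,0,-1],
    [-90,-8,0,0,-1],
    [-108,-10,0,0,-1],
    [-112,-10,0,0,-1],
    [-112,-10,10,0,-1],
    [-112,-10,30,0,-1],
    [-112,-10,48,0,-1],
    [-112,-10,48,0,-1],
    [-112,-10,48,0,-1],
  ],
)

```text
time: 35.72
ee_pos: [0.5981, -0.1502, 0.1514]
ee_rot: [-1.993, -2.421, 0.002]
wrist_force: [0.4, 0.2, -1.7]
gripper_width: 0.412
finger_force: 30.0
```

Request:
move_arm(
  deltas=[
    [0,0,0,0,-1],
    [0,0,0,0,-1],
    [0,0,0,0,-1],
    [0,0,0,0,-1],
    [0,0,0,0,-1],
    [0,0,0,0,-1],
    [0,0,0,0,-1],
    [0,0,0,0,-1],
    [0,0,0,0,-1],
    [0,0,0,0,-1],
  ],
)

```text
time: 36.55
ee_pos: [0.6, -0.1525, 0.153]
ee_rot: [-1.998, -2.424, 0.0]
wrist_force: [-0.8, -0.3, -2.8]
gripper_width: 0.412
finger_force: 30.0
```

```bash
python3 -c "
from h import *
f=cam('wrist');cv2.imwrite('pics/w9.png',f['img'][:330,:,::-1]);tote(f);delta((.599,-.1611,.0705),.192)
for x,y in ((-.075,.066),(.075,.066)): print(proj(f,(.5703+.982*x-.19*y,-.198+.19*x+.982*y,.058)))
"
```

```text
tote [173. 160.] [363. 161.] [ 0.57   -0.1974] 0.186 len 0.149
t 36.6 pos [ 0.6    -0.1525  0.153 ] psi 0.192 delta mm [-8.3 -2.6 82.5] twist -0.0 q6 -0.62 w 0.409 F [-0.1 -0.3 -2.2] 29.99892756342888
(np.float64(172.3501891107147), np.float64(161.25539856608265))
(np.float64(364.00586595142005), np.float64(161.34202008460798))
```

Request:
move_arm(
  deltas=[
    [-4,-1,0,0,-1],
    [-8,-2.5,0,0,-1],
    [-8,-2.5,10,0,-1],
    [-8,-2.5,20,0,-1],
    [-8,-2.5,30,0,-1],
    [-8,-2.5,30,0,-1],
    [-8,-2.5,30,0,-1],
    [-8,-2.5,30,0,-1],
    [-8,-2.5,30,0,-1],
    [-8,-2.5,30,0,-1],
  ],
)

```text
time: 37.43
ee_pos: [0.5995, -0.1609, 0.1235]
ee_rot: [1.997, 2.423, 0.0]
wrist_force: [0.8, -0.7, -2.3]
gripper_width: 0.41
finger_force: 30.0
```

```bash
python3 -c "
from h import *
delta((.599,-.1609,.0705),.192)
"
```

```text
t 37.4 pos [ 0.5995 -0.1609  0.1235] psi 0.192 delta mm [ 0.1 -0.6 53. ] twist 0.0 q6 -0.63 w 0.41 F [ 0.8 -0.7 -2.3] 29.998800745233893
```

Request:
move_arm(
  deltas=[
    [0,-0.5,10,0,-1],
    [0,-0.5,20,0,-1],
    [0,-0.5,30,0,-1],
    [0,-0.5,40,0,-1],
    [0,-0.5,48,0,-1],
    [0,-0.5,52,0,-1],
    [0,-0.5,54,0,-1],
    [0,-0.5,54,0,-1],
    [0,-0.5,54,0,-1],
    [0,-0.5,54,0,-1],
  ],
)

```text
time: 38.27
ee_pos: [0.5975, -0.1604, 0.0705]
ee_rot: [-1.996, -2.423, 0.001]
wrist_force: [-3.4, 2.3, 10.5]
gripper_width: 0.413
finger_force: 30.0
```

```bash
python3 -c "
from h import *
delta((.5543,.3066,.158),.174)
"
```

```text
t 38.3 pos [ 0.5975 -0.1604  0.0705] psi 0.192 delta mm [466.7  46.7 -87.1] twist 0.018 q6 -0.63 w 0.413 F [-3.4  2.3 10.5] 29.99766065273434
```

Request:
move_arm(
  deltas=[
    [0,0,0,0,0.2],
    [0,0,0,0,0.2],
    [0,0,0,0,0.2],
    [0,0,0,0,0.2],
    [0,0,-20,0,0.2],
    [0,0,-55,0,0.2],
    [0,0,-90,0,0.3],
    [35,3,-100,0,0.3],
    [70,7,-100,0,0.3],
    [105,11,-100,0,0.3],
  ],
)

```text
time: 39.1
ee_pos: [0.5903, -0.0556, 0.1704]
ee_rot: [1.999, 2.42, 0.002]
wrist_force: [0.5, 0.2, 0.1]
gripper_width: 0.646
finger_force: 0.0
```

Request:
move_arm(
  deltas=[
    [38,4,0,0,0.3],
    [76,8,0,0,0.3],
    [114,12,0,0,0.3],
    [152,16,0,0.01,0.3],
    [190,20,0,0.018,0.3],
    [228,24,0,0.018,0.3],
    [266,28,0,0.018,0.3],
    [304,31,0,0.018,0.3],
    [335,34,0,0.018,0.3],
    [361,36,5,0.018,0.3],
  ],
)

```text
time: 39.93
ee_pos: [0.556, 0.3086, 0.1647]
ee_rot: [2.017, 2.407, 0.004]
wrist_force: [-0.1, -0.3, 0.2]
gripper_width: 0.65
finger_force: 0.0
```

Request:
move_arm(
  deltas=[
    [0,0,4,0,0.3],
    [0,0,4,0,0.3],
    [0,0,4,0,0.3],
    [0,0,4,0,0.3],
    [0,0,4,0,0.3],
    [0,0,4,0,0.3],
    [0,0,4,0,0.3],
    [0,0,4,0,0.3],
    [0,0,4,0,0.3],
    [0,0,4,0,0.3],
  ],
)

```text
time: 40.77
ee_pos: [0.5559, 0.3053, 0.1601]
ee_rot: [2.02, 2.406, 0.0]
wrist_force: [-0.4, -0.5, -0.0]
gripper_width: 0.651
finger_force: 0.0
```

```bash
python3 -c "
from h import *
packs(cam('wrist'));delta((.5543,.3066,.0755),.174)
"
```

```text
pack [314. 218.] [61. 54.] [0.5541 0.3073 0.125 ]
t 40.8 pos [0.5559 0.3054 0.1601] psi 0.174 delta mm [ 1.4 -1.3 84.6] twist -0.0 q6 0.15 w 0.652 F [-0.7  0.5  0.5] 0.0
```

Request:
move_arm(
  deltas=[
    [1,-1,20,0,0.3],
    [1,-1,45,0,0.3],
    [1,-1,70,0,0.3],
    [1,-1,84,0,0.3],
    [1,-1,84,0,-1],
    [1,-1,84,0,-1],
    [1,-1,84,0,-1],
    [1,-1,84,0,-1],
    [1,-1,84,0,-1],
    [1,-1,84,0,-1],
  ],
)

```text
time: 41.65
ee_pos: [0.5555, 0.3067, 0.0775]
ee_rot: [2.019, 2.405, 0.003]
wrist_force: [-0.0, 0.6, 2.9]
gripper_width: 0.411
finger_force: 30.0
```

Request:
move_arm(
  deltas=[
    [0,0,-5,0,-1],
    [0,0,-10,0,-1],
    [0,0,-15,0,-1],
    [0,0,-20,0,-1],
    [0,0,-30,0,-1],
    [0,0,-45,0,-1],
    [0,0,-60,0,-1],
    [0,0,-80,0,-1],
    [0,0,-100,0,-1],
    [0,0,-125,0,-1],
  ],
)

```text
time: 42.48
ee_pos: [0.5525, 0.3058, 0.202]
ee_rot: [-2.018, -2.404, 0.006]
wrist_force: [0.1, 0.0, -2.8]
gripper_width: 0.412
finger_force: 30.0
```

Request:
move_arm(
  deltas=[
    [-10,-3,0,0,-1],
    [-35,-9,0,0,-1],
    [-65,-16,0,0,-1],
    [-95,-24,0,0,-1],
    [-130,-32,0,0,-1],
    [-165,-41,0,-0.01,-1],
    [-200,-50,0,-0.018,-1],
    [-235,-59,0,-0.018,-1],
    [-270,-67,0,-0.018,-1],
    [-305,-76,0,-0.018,-1],
  ],
)

```text
time: 43.32
ee_pos: [0.5306, -0.0088, 0.2011]
ee_rot: [-1.997, -2.423, 0.002]
wrist_force: [0.3, -0.1, -3.8]
gripper_width: 0.412
finger_force: 30.0
```

Request:
move_arm(
  deltas=[
    [-35,-9,0,0,-1],
    [-70,-18,0,0,-1],
    [-105,-26,0,0,-1],
    [-135,-33,0,0,-1],
    [-155,-38,0,0,-1],
    [-155,-38,0,0,-1],
    [-155,-38,20,0,-1],
    [-155,-38,40,0,-1],
    [-155,-38,45,0,-1],
    [-155,-38,45,0,-1],
  ],
)

```text
time: 44.15
ee_pos: [0.5225, -0.1651, 0.1544]
ee_rot: [-1.994, -2.42, 0.002]
wrist_force: [0.6, -0.6, -2.7]
gripper_width: 0.409
finger_force: 30.0
```

Request:
move_arm(
  deltas=[
    [0,0,0,0,-1],
    [0,0,0,0,-1],
    [0,0,0,0,-1],
    [0,0,0,0,-1],
    [0,0,0,0,-1],
    [0,0,0,0,-1],
    [0,0,0,0,-1],
    [0,0,0,0,-1],
    [0,0,0,0,-1],
    [0,0,0,0,-1],
  ],
)

```text
time: 44.98
ee_pos: [0.5249, -0.1666, 0.156]
ee_rot: [-1.998, -2.424, 0.0]
wrist_force: [0.4, 0.1, -2.4]
gripper_width: 0.411
finger_force: 30.0
```

```bash
python3 -c "
from h import *
tote(cam('wrist'));delta((.5205,-.1764,.0705),.192)
"
```

```text
tote [270. 160.] [459. 161.] [ 0.5695 -0.1976] 0.186 len 0.1499
t 45.0 pos [ 0.5248 -0.1666  0.156 ] psi 0.192 delta mm [-8.8 -6.1 85.5] twist -0.0 q6 -0.7 w 0.411 F [ 0.1  0.6 -2.7] 29.99720049323514
```

Request:
move_arm(
  deltas=[
    [-4,-3,0,0,-1],
    [-8.5,-6,0,0,-1],
    [-8.5,-6,10,0,-1],
    [-8.5,-6,20,0,-1],
    [-8.5,-6,30,0,-1],
    [-8.5,-6,35,0,-1],
    [-8.5,-6,35,0,-1],
    [-8.5,-6,35,0,-1],
    [-8.5,-6,35,0,-1],
    [-8.5,-6,35,0,-1],
  ],
)

```text
time: 45.87
ee_pos: [0.521, -0.1762, 0.1214]
ee_rot: [1.997, 2.424, 0.0]
wrist_force: [-0.1, 0.0, -2.3]
gripper_width: 0.412
finger_force: 30.0
```

```bash
python3 -c "
from h import *
delta((.5203,-.1762,.0705),.192)
"
```

```text
t 45.9 pos [ 0.521  -0.1762  0.1214] psi 0.192 delta mm [ 0.2 -0.7 50.9] twist 0.0 q6 -0.72 w 0.412 F [-0.1  0.  -2.3] 29.997212402522564
```

Request:
move_arm(
  deltas=[
    [0,-0.5,10,0,-1],
    [0,-0.5,20,0,-1],
    [0,-0.5,30,0,-1],
    [0,-0.5,40,0,-1],
    [0,-0.5,47,0,-1],
    [0,-0.5,50,0,-1],
    [0,-0.5,52,0,-1],
    [0,-0.5,52,0,-1],
    [0,-0.5,52,0,-1],
    [0,-0.5,52,0,-1],
  ],
)

```text
time: 46.7
ee_pos: [0.5191, -0.1757, 0.0705]
ee_rot: [-1.997, -2.423, 0.001]
wrist_force: [-4.7, 2.0, 13.6]
gripper_width: 0.412
finger_force: 30.0
```

Request:
move_arm(
  deltas=[
    [0,0,0,0,0.2],
    [0,0,0,0,0.2],
    [0,0,0,0,0.2],
    [0,0,0,0,0.2],
    [0,0,-20,0,0.2],
    [0,0,-55,0,0.2],
    [0,0,-90,0,0.3],
    [35,0,-100,0,0.3],
    [70,0,-100,0,0.3],
    [105,0,-100,0,0.3],
  ],
)

```text
time: 47.53
ee_pos: [0.5008, -0.0729, 0.1702]
ee_rot: [1.999, 2.42, 0.002]
wrist_force: [-0.1, 0.6, 0.4]
gripper_width: 0.646
finger_force: 0.0
```

```bash
python3 -c "
from h import *
delta((.4836,.1595,.15),.337)
"
```

```text
t 47.5 pos [ 0.5008 -0.0729  0.1702] psi 0.19 delta mm [231.5  26.9  19.9] twist -0.147 q6 -0.56 w 0.646 F [-0.1  0.6  0.4] 0.0
```

Request:
move_arm(
  deltas=[
    [35,4,0,0,0.3],
    [70,8,0,-0.03,0.3],
    [105,12,0,-0.06,0.3],
    [140,16,0,-0.1,0.3],
    [175,20,5,-0.14,0.3],
    [205,24,10,-0.147,0.3],
    [225,27,15,-0.147,0.3],
    [231,27,20,-0.147,0.3],
    [231,27,20,-0.147,0.3],
    [231,27,20,-0.147,0.3],
  ],
)

```text
time: 48.37
ee_pos: [0.4823, 0.1584, 0.1486]
ee_rot: [-1.814, -2.565, 0.002]
wrist_force: [-0.1, 0.1, -0.2]
gripper_width: 0.649
finger_force: 0.0
```

Request:
move_arm(
  deltas=[
    [0,0,0,0,0.3],
    [0,0,0,0,0.3],
    [0,0,0,0,0.3],
    [0,0,0,0,0.3],
    [0,0,0,0,0.3],
    [0,0,0,0,0.3],
    [0,0,0,0,0.3],
    [0,0,0,0,0.3],
    [0,0,0,0,0.3],
    [0,0,0,0,0.3],
  ],
)

```text
time: 49.2
ee_pos: [0.4825, 0.1588, 0.1491]
ee_rot: [1.815, 2.564, -0.0]
wrist_force: [-0.6, -0.5, -0.6]
gripper_width: 0.649
finger_force: 0.0
```

```bash
python3 -c "
from h import *
delta((.4836,.1592,.0765),.337)
D=cam('side')['img'];S=cam('scene')['img'];W=cam('wrist')['img']
A=np.vstack([np.hstack([cv2.resize(D[220:340,320:440],(400,400)),cv2.resize(S[110:210,250:350],(400,400))])[:360],np.hstack([W[:240],np.zeros((240,160,3),np.uint8)])])
cv2.imwrite('pics/c10.png',A[:,:,::-1])
"
```

```text
t 49.2 pos [0.4825 0.1588 0.1491] psi 0.339 delta mm [-0.   1.2 72.6] twist 0.002 q6 -0.24 w 0.649 F [-0.6 -0.5 -0.6] 0.0
```

View pics/c10.png

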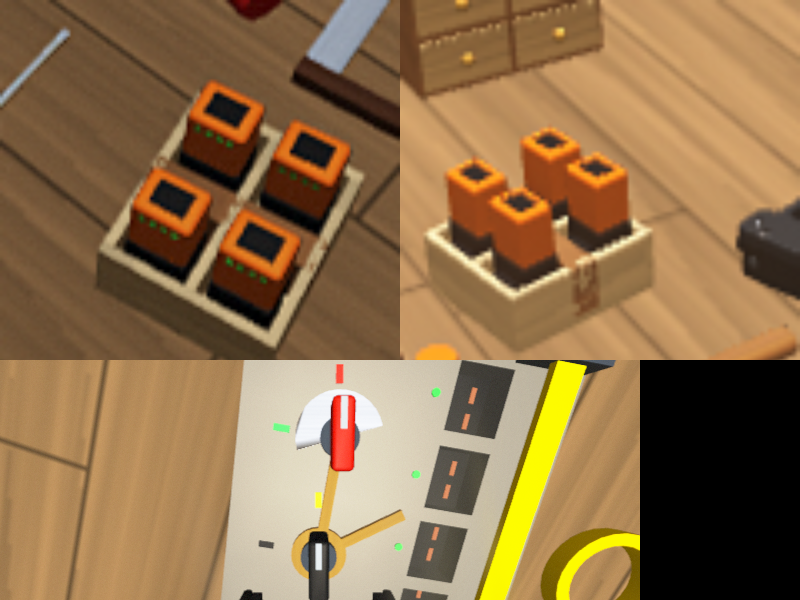

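All four packs stand upright in the tote. The selector bar (318,565) is centred between the fingers and in line with them, and the isolator is still at red. Turning the selector back.

Request:
move_arm(
  deltas=[
    [0,1,20,0,0.3],
    [0,1,40,0,0.3],
    [0,1,60,0,0.3],
    [0,1,73,0,0.3],
    [0,1,73,0,-1],
    [0,1,73,0,-1],
    [0,1,73,0,-1],
    [0,1,73,0,-1],
    [0,1,73,0,-1],
    [0,1,73,0,-1],
  ],
)

```text
time: 50.18
ee_pos: [0.484, 0.1592, 0.0769]
ee_rot: [1.814, 2.563, 0.002]
wrist_force: [-1.2, -0.2, -0.7]
gripper_width: 0.28
finger_force: 0.0
```

Request:
move_arm(
  deltas=[
    [0,0,0,0,-1],
    [0,0,0,0,-1],
    [0,0,0,0,-1],
    [0,0,0,0,-1],
    [0,0,0,-0.1,-1],
    [0,0,0,-0.2,-1],
    [0,0,0,-0.3,-1],
    [0,0,0,-0.4,-1],
    [0,0,0,-0.5,-1],
    [0,0,0,-0.6,-1],
  ],
)

```text
time: 51.02
ee_pos: [0.4838, 0.1593, 0.0765]
ee_rot: [0.97, 2.987, 0.001]
wrist_force: [-0.5, 0.9, 5.0]
gripper_width: 0.156
finger_force: 30.0
```

Request:
move_arm(
  deltas=[
    [0,0,0,-0.1,-1],
    [0,0,0,-0.2,-1],
    [0,0,0,-0.3,-1],
    [0,0,0,-0.4,-1],
    [0,0,0,-0.5,-1],
    [0,0,0,-0.6,-1],
    [0,0,0,-0.7,-1],
    [0,0,0,-0.78,-1],
    [0,0,0,-0.81,-1],
    [0,0,0,-0.81,-1],
  ],
)

```text
time: 51.85
ee_pos: [0.4839, 0.1599, 0.0765]
ee_rot: [-0.277, 3.128, 0.002]
wrist_force: [-0.6, 3.7, 4.1]
gripper_width: 0.16
finger_force: 30.0
```

```bash
python3 -c "
from h import *
delta((.468,.2487,.15),.337);print(arm.observe()['wrist_torque'])"
```

```text
t 51.9 pos [0.4839 0.1599 0.0765] psi 1.748 delta mm [ -0.1  90.3 -73.4] twist 1.411 q6 -1.65 w 0.16 F [-0.6  3.7  4.1] 30.02558469772339
[ 0.61853808  0.13116942 -0.25323589]
```

Request:
move_arm(
  deltas=[
    [0,0,0,0,0.3],
    [0,0,0,0,0.3],
    [0,0,0,0,0.3],
    [0,0,0,0,0.3],
    [0,0,-40,0,0.3],
    [0,0,-73,0,0.3],
    [0,25,-73,0.12,0.3],
    [0,50,-73,0.24,0.3],
    [0,75,-73,0.36,0.3],
    [0,90,-73,0.48,0.3],
  ],
)

```text
time: 52.68
ee_pos: [0.4669, 0.2493, 0.1492]
ee_rot: [0.481, 3.105, 0.001]
wrist_force: [0.1, 0.7, -0.4]
gripper_width: 0.644
finger_force: 0.0
```

Request:
move_arm(
  deltas=[
    [0,0,0,0.12,0.3],
    [0,0,0,0.24,0.3],
    [0,0,0,0.36,0.3],
    [0,0,0,0.48,0.3],
    [0,0,0,0.6,0.3],
    [0,0,0,0.72,0.3],
    [0,0,0,0.84,0.3],
    [0,0,0,0.93,0.3],
    [0,0,0,0.93,0.3],
    [0,0,0,0.93,0.3],
  ],
)

```text
time: 53.52
ee_pos: [0.4673, 0.2475, 0.1488]
ee_rot: [-1.812, -2.566, 0.001]
wrist_force: [-0.2, 0.9, -1.2]
gripper_width: 0.652
finger_force: 0.0
```

```bash
python3 -c "
from h import *
delta((.468,.2482,.0763),.338)"
```

```text
t 53.5 pos [0.4673 0.2475 0.1488] psi 0.341 delta mm [ 0.5  0.9 72.5] twist 0.003 q6 -0.07 w 0.652 F [-0.2  0.9 -1.2] 0.0
```

Request:
move_arm(
  deltas=[
    [0,0.5,20,0,0.3],
    [0,0.5,40,0,0.3],
    [0,0.5,60,0,0.3],
    [0,0.5,72,0,0.3],
    [0,0.5,72,0,-1],
    [0,0.5,72,0,-1],
    [0,0.5,72,0,-1],
    [0,0.5,72,0,-1],
    [0,0.5,72,0,-1],
    [0,0.5,72,0,-1],
  ],
)

```text
time: 54.35
ee_pos: [0.4685, 0.248, 0.0779]
ee_rot: [1.814, 2.564, 0.002]
wrist_force: [0.9, -0.4, 0.7]
gripper_width: 0.281
finger_force: 0.0
```

Request:
move_arm(
  deltas=[
    [0,0,0,0,-1],
    [0,0,0,0,-1],
    [0,0,0,0,-1],
    [0,0,0,0,-1],
    [0,0,0,-0.1,-1],
    [0,0,0,-0.2,-1],
    [0,0,0,-0.3,-1],
    [0,0,0,-0.4,-1],
    [0,0,0,-0.5,-1],
    [0,0,0,-0.6,-1],
  ],
)

```text
time: 55.18
ee_pos: [0.4683, 0.2481, 0.0775]
ee_rot: [0.97, 2.988, 0.001]
wrist_force: [0.2, 0.8, 4.3]
gripper_width: 0.157
finger_force: 30.0
```

Request:
move_arm(
  deltas=[
    [0,0,0,-0.1,-1],
    [0,0,0,-0.2,-1],
    [0,0,0,-0.3,-1],
    [0,0,0,-0.4,-1],
    [0,0,0,-0.5,-1],
    [0,0,0,-0.6,-1],
    [0,0,0,-0.7,-1],
    [0,0,0,-0.78,-1],
    [0,0,0,-0.81,-1],
    [0,0,0,-0.81,-1],
  ],
)

```text
time: 56.02
ee_pos: [0.4684, 0.2485, 0.0775]
ee_rot: [-0.278, 3.128, 0.002]
wrist_force: [-0.5, 2.1, 4.2]
gripper_width: 0.155
finger_force: 30.0
```

```bash
python3 -c "
from h import *
delta((.468,.2487,.15),1.745);print(arm.observe()['wrist_torque'])"
```

```text
t 56.0 pos [0.4684 0.2485 0.0775] psi 1.748 delta mm [  0.2   0.3 -72.5] twist 0.003 q6 -1.47 w 0.155 F [-0.5  2.1  4.2] 30.02733886241913
[ 0.39323042  0.1998374  -0.2118001 ]
```

Isolator is back at on. Letting go and lifting away.

Request:
move_arm(
  deltas=[
    [0,0,0,0,0.3],
    [0,0,0,0,0.3],
    [0,0,0,0,0.3],
    [0,0,0,0,0.3],
    [0,0,-35,0,0.3],
    [0,0,-70,0,0.3],
    [0,0,-105,0,0.3],
    [0,0,-140,0,0.3],
    [0,0,-170,0,0.3],
    [0,0,-170,0,0.3],
  ],
)

```text
time: 56.85
ee_pos: [0.4718, 0.2489, 0.2533]
ee_rot: [-0.279, 3.116, 0.003]
wrist_force: [-0.5, 0.0, 0.1]
gripper_width: 0.65
finger_force: 0.0
```

Request:
move_arm(
  deltas=[
    [0,0,0,0,0.3],
    [0,0,0,0,0.3],
    [0,0,0,0,0.3],
    [0,0,0,0,0.3],
    [0,0,0,0,0.3],
    [0,0,0,0,0.3],
    [0,0,0,0,0.3],
    [0,0,0,0,0.3],
    [0,0,0,0,0.3],
    [0,0,0,0,0.3],
  ],
)

```text
time: 57.68
ee_pos: [0.468, 0.2479, 0.247]
ee_rot: [0.28, -3.129, 0.0]
wrist_force: [0.2, 0.2, 0.5]
gripper_width: 0.648
finger_force: 0.0
```

```bash
python3 -c "
from h import *
f=cam('wrist');im=f['img'].astype(int)
m=((im[...,0]>180)&(im[...,1]<100)&(im[...,2]<90)).astype(np.uint8);m[235:]=0
for c in cv2.findContours(m,cv2.RETR_EXTERNAL,cv2.CHAIN_APPROX_NONE)[0]:
    if cv2.contourArea(c)>40: print('red',cv2.minAreaRect(c))
m=((im.max(2)<45)).astype(np.uint8);m[235:]=0
for c in cv2.findContours(m,cv2.RETR_EXTERNAL,cv2.CHAIN_APPROX_NONE)[0]:
    if cv2.contourArea(c)>60: print('black',cv2.minAreaRect(c))
delta((.468,.2487,.25),1.745)"
```

```text
red ((318.0, 178.5), (43.0, 14.0), 90.0)
black ((232.9908447265625, 173.30274963378906), (44.82627487182617, 16.857742309570312), 73.3007583618164)
t 57.7 pos [0.468  0.2479 0.2471] psi 1.749 delta mm [-0.1  0.8 -2.9] twist 0.004 q6 -1.47 w 0.653 F [ 0.4  0.5 -0.3] 0.0
```

```bash
python3 -c "
from bench import arm
print(arm.job_done())"
```

```text
the job is handed in; nothing more can be done
None
```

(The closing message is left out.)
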